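# Load the drip rail and bolt its gate

## Robot

A 6-joint arm with a two-finger parallel gripper is mounted at the origin on the work surface. World frame = base frame: x ahead of the robot, y to its left, z up, the work surface at z = 0. Lengths are in m, angles in rad, forces in N, time in s.
With the tool pointing down it reaches from about 0.375 to 0.925 m from the base axis. Payload 5.7 kg.
Tool frame: the origin (TCP) lies between the finger pads, 19 mm behind the fingertips; this is the grasp point; z points along the fingers, y is the direction in which the jaws open and shut (so a half turn about z gives the same grasp; the last joint's range is limited). The gripper opens to 88 mm and grips with 3 to 60 N. Pads are 20 mm wide; open, the fingers measure 115 mm over their backs; the gripper's body (75 mm by 178 mm) begins 61 mm behind the grasp point.
Start: joints at [-1.369, 0.359, 1.51, -0, 1.272, -0.115], TCP at [0.187, -0.57, 0.241] pointing down, gripper open.
Joint ranges: [-2.97, 2.97], [-1.01, 2.36], [0.21, 2.38], [-0.96, 4.11], [0.2, 2.71], [-2.98, 2.98]. Speed limits (rad/s): [2.39, 2.39, 3.14, 3.14, 3.14, 3.14].

## Interface

Orientations are given as a 3x3 rotation matrix whose columns are the frame's x, y, z axes.
In Python, from rig import * gives the robot as it stands.
- The arm moves only by the tool jog_arm, never from a script. Its argument "commands" is a list that holds one entry, the list of rows, each a list of 4 numbers: the shift along the tool's x, y, z in mm, then the turn about the tool's z in degrees. A call has 1 to 20 rows; each row shifts and turns the commanded pose from where the row before left it, along the tool's axes as they then stand; what a row does not reach is not made up. A row lasts 1/12 s, in which the tool goes at most 41.7 mm and 7.16 degrees, less where a joint would pass 70% of its speed; a pose out of reach is approached as far as the arm can. A call with a gripper value outside its range is refused whole. "hand" is the opening, from 0 (shut) to 1 (fully open), set as the call begins (left out, the last holds). The fingers move at their own pace and stop on an object; "squeeze" is the grip in N (left out, the last holds). Time passes only in rows, so rows that do not move let the fingers close. It gives the time, the measured TCP pose, the force and the opening at its end, in the units of the state.
- observe(): the state, without advancing time (a new reading comes with each control period).
- grab_frame(name): name is "scene" or "top"; returns (picture, depth): 480x640x3 uint8, red, green, blue; 480x640 float32, m along the optical axis (not along the pixel's ray), 0 where there is no reading.
- camera_info(name): a dict with "camera_matrix" (3x3 intrinsics, pixels), "dist_coeffs" ([k1, k2, p1, p2, k3] as OpenCV has them; the pictures are not rectified), "rvec" (rotation vector, rad) and "tvec" (3), from world to camera coordinates, as OpenCV has them. Camera axes: x right, y down, z forward; pixel columns grow to the right and rows downward; lengths in m; the calibration is good to about 2 mm. A picture is of the moment at which its call begins. camera_info takes no time and is no camera call.
- close_job(): hands the job in, once; it reports no verdict.
The state is a dict: "time_s": time; "joint_positions": joint angles; "dq": joint speeds; "effort": joint torques, N m; "position": TCP position; "eef_rot": TCP orientation; "force": force on the tool from outside, world axes, zero at the start; "wrist_torque": the same for the moment, N m; "finger_gap": finger opening in m.
Only numpy, scipy, OpenCV 4.12 (cv2) and the standard library are available. Lean on these libraries where they do the work, as an engineer would, in place of code of your own. Each camera call takes 0.05 s, during which the arm holds its last target.

## Task

Draw the gate bolt right back, hang every hook carrier standing on the bench on the rail's open loading end, and slide each one through the gate until it is wholly past the black band, on the stop side. When all of them hang freely there, shoot the bolt fully home into its keeper. Leave the jar, the bowl and the spanner where they are.

Things in the scene. Friction and masses are not known exactly. Their poses are not given: they have to be found in the camera images.
- drip_rail: Fixed drip-rail stand. Origin: centre of its base, z = 0. Its y axis runs along the rail from the loading end to the stop; its x axis crosses the rail, away from the robot (yaw within 0.1 rad). Rail: round bar, 14 mm diameter, axis at x = 0, z = 181 mm, y = -255 to +255 mm. Base plate 4 mm thick, 150 by 560 mm. End post at y = -262 mm, 30 mm wide, 192 mm high.
- loading (a point): Middle of the open loading stretch, on the rail axis at rail y = -145 mm; the stretch is free from y = -250 to -45 mm. A hung carrier has its origin on the rail line, 18 mm above the bench. To hook one on, carry it about 45 mm higher than that, bring it in -x until the hook is over the rail, and lower it.
- gate (a point): Centre of the gate, rail y = -35 mm, z = 181 mm: two posts, 90 mm clear between (x = -45 to +45 mm), 16 mm thick in y, 201 mm high (bolt fittings to 220 mm). From here to the stop clear guard walls, 126 mm high, line both sides with the same 90 mm between, so carriers get in only by sliding along the rail through the gate.
- mark (a point): Centre of the black band, 8 mm wide, round the rail just past the gate: on the rail axis at rail y = 0. Four carriers side by side (4 x 54 mm) fit between it and the stop.
- stop_face (a point): Point on the rail axis at the face of the grey stop plate (rail y = +243 mm) that ends the rail; the plate is 110 mm wide and 228 mm high.
- gate_bolt (a joint): Travel in m of the steel barrel bolt across the gate: 0 = shut, tip home in the keeper on the far post; 0.09 = drawn right back towards the robot (rail -x). Starts at 0 to 0.03. Stays where left, friction 1.5 N. Bar 10 mm diameter, 115 mm long, axis at rail y = -35 mm, z = 208 mm, the height of the carriers' grip tabs, which it blocks until drawn.
- bolt_knob (a point): The bolt's upright round knob, 14 mm diameter, top at z = 255 mm: this point is on its axis at z = 240 mm, a good TCP height to pinch it from above across rail x. Moves with the bolt: rail x = +27.5 mm when shut, -62.5 mm when drawn; rail y = -35 mm.
- carrier_1: Metal hook carrier with a round silver motor; may be absent. All carriers are alike but for the load (top at most z = 86 mm): 215 mm tall, 0.4 to 0.65 kg, start upright on the bench on the +x side of the rail, x axis within 0.4 rad of the rail's. Origin: centre of the underside of the foot plate, 70 (x) by 54 (y) by 12 mm; z up, y along the rail when hung.
- carrier_2: Carrier, same frame and sizes as carrier_1, with a dark gear pair; may be absent. Hook of all carriers: back strap 4 mm thick, 50 mm wide (y), rises at x = +14 mm to a shallow roof (underside apex z = 171 mm) and a lip at x = -14 mm that ends at z = 140 mm. Hook gap 24 mm; it opens downwards, its throat (below the lip, above the load) to -x.
- carrier_3: Carrier, same frame and sizes as carrier_1, with a copper-coloured armature; may be absent. Grip tab of all carriers: an upright flat on top of the hook roof at x = 0, 6 mm thick in x, 50 mm wide in y, from z = 172 to 215 mm; grip it from above across x with the TCP at z = 195 mm.
- carrier_4: Carrier, same frame and sizes as carrier_1, with a grey gearbox block; may be absent.
- flux_jar: White jar, 66 mm diameter, 100 mm tall, origin under its centre. Bystander.
- bowl: Yellow plastic bowl, 110 mm diameter, 45 mm tall, origin under its centre. Bystander.
- spanner: Steel spanner lying flat on the bench, about 180 mm long. Bystander.
Mind the look-alikes: they are no part of the job. Leave any green look-alike of the carrier_4 alone. What is shaped like the carrier_2 but pink is not meant.

How it is judged:
On the way, in this order (a step that is already met when the one before it is completed fails the run):
1. the bolt has been drawn back, clear of the gate (at least 80 of its 90 mm) (value of joint gate_bolt above 0.08 m), for 0.2 s.
2. every carrier hangs on the rail, wholly past the black band (y of carrier_1 in the frame of drip_rail between 0.022 and 0.225 m and x of carrier_1 in the frame of drip_rail between -0.018 and 0.018 m and height (world z) of carrier_1 between 0.011 and 0.028 m and angle between each of carrier_1, carrier_2, carrier_3, carrier_4's own z axis and vertical below 0.15 rad and y of carrier_2 in the frame of drip_rail between 0.022 and 0.225 m and x of carrier_2 in the frame of drip_rail between -0.018 and 0.018 m and height (world z) of carrier_2 between 0.011 and 0.028 m and y of carrier_3 in the frame of drip_rail between 0.022 and 0.225 m and x of carrier_3 in the frame of drip_rail between -0.018 and 0.018 m and height (world z) of carrier_3 between 0.011 and 0.028 m and y of carrier_4 in the frame of drip_rail between 0.022 and 0.225 m and x of carrier_4 in the frame of drip_rail between -0.018 and 0.018 m and height (world z) of carrier_4 between 0.011 and 0.028 m), for 0.2 s.
At the end, for the whole second after the job is handed in: Every carrier present hangs at rest from the rail (origin 11 to 28 mm above the bench, within 18 mm of the rail line, upright within 0.15 rad) wholly past the centre of the black band (origin more than 22 mm beyond it, towards the stop), and the bolt is home within 7 mm (all of step 2 and linear speed of each of carrier_1, carrier_2, carrier_3, carrier_4 below 0.03 m/s and value of joint gate_bolt below 0.007 m); the robot touches nothing.
It fails at once if the jar, the bowl or the spanner was moved more than 30 mm (distance of any of flux_jar, bowl, spanner from where it was at the start of the episode above 0.03 m).
Of carrier_1, carrier_2, carrier_3, carrier_4 only 2 to 4 are there at a start; the rules pass over those that are not, and their reading is None.
At some moment in a run one of carrier_1, carrier_2, carrier_3, carrier_4 may be knocked a few centimetres aside while the robot is not near it.
It also fails if it takes over 210 s, if anything falls off the work surface, if the arm or the gripper's body presses on something with over 40 N, if the wrist force passes 120 N, or if a joint passes its speed limit or range.

## Working session

There is one attempt and no reset: what is moved stays moved. The work goes in short steps, Python scripts to look and compute and a tool call to move; the robot and the scene stay as the last step left them, time stands still between calls to the robot, and variables do not carry over. Pictures are saved under pics/ and viewed, and the job is handed in when it is done.

Besides the shell and the picture viewer there is one more tool, called after "Call:" in YAML: its name, and indented under it one key for each argument. jog_arm: Moves the arm, as the interface text tells. Its arguments: {"type":"object","properties":{"commands":{"type":"array"},"hand":{"type":"number"},"squeeze":{"type":"number"}},"required":["commands"]}

```bash
mkdir -p pics; ls; python3 - <<'E'
from rig import *
import cv2
s=observe();print({k:s[k] for k in s})
for n in("scene","top"):
    p,d=grab_frame(n);cv2.imwrite(f"pics/{n}0.png",p[:,:,::-1]);print(n,camera_info(n),(d>0).mean())
E
```

```text
pics
{'time_s': 0.0, 'joint_positions': array([-1.36911503e+00,  3.59494775e-01,  1.51139171e+00,  1.44256118e-05,
        1.27247822e+00, -1.15106586e-01]), 'dq': array([-0.00044117, -0.00045282, -0.00149327, -0.00188103,  0.00122632,
       -0.00025705]), 'effort': array([ 3.02054366e-03, -5.15366721e+01, -2.70735151e+01,  6.74789026e-02,
        3.50011233e-02, -1.44881537e-04]), 'position': array([ 0.18677672, -0.56952763,  0.24053113]), 'eef_rot': array([[ 9.50242305e-01,  3.11511548e-01, -3.41463110e-04],
       [ 3.11511659e-01, -9.50240739e-01,  1.73889789e-03],
       [ 2.17214614e-04, -1.75874408e-03, -9.99998430e-01]]), 'force': array([-0.10773492, -0.34992779, -0.21923915]), 'wrist_torque': array([0.04000924, 0.01596319, 0.02797498]), 'finger_gap': 0.08767042699976178}
scene {'camera_matrix': array([[521.94913671,   0.        , 320.44169544],
       [  0.        , 521.94913671, 241.59634473],
       [  0.        ,   0.        ,   1.        ]]), 'dist_coeffs': array([0.04311554, 0.        , 0.        , 0.        , 0.        ]), 'rvec': array([ 1.59540315,  1.75622959, -0.86717446]), 'tvec': array([ 0.06660676, -0.22525364,  1.77595931])} 0.974189453125
top {'camera_matrix': array([[537.79940863,   0.        , 307.97297074],
       [  0.        , 537.79940863, 239.05562182],
       [  0.        ,   0.        ,   1.        ]]), 'dist_coeffs': array([-0.05231636,  0.        ,  0.        ,  0.        ,  0.        ]), 'rvec': array([ 2.13105157, -2.09715945,  0.20747651]), 'tvec': array([-0.02613431,  0.60217372,  1.49256033])} 0.996044921875
```

View pics/scene0.png

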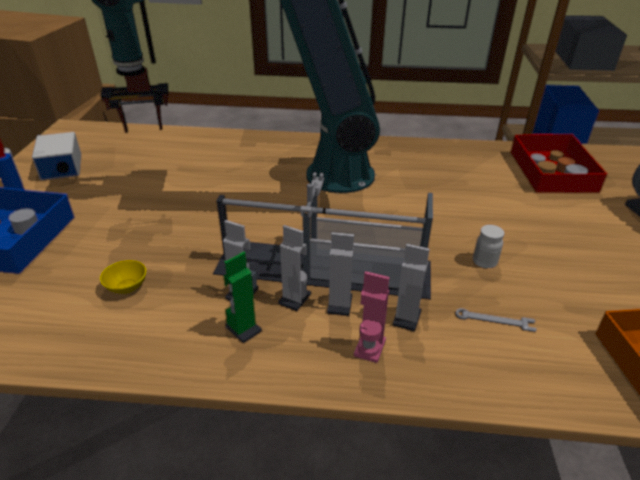

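View pics/top0.png

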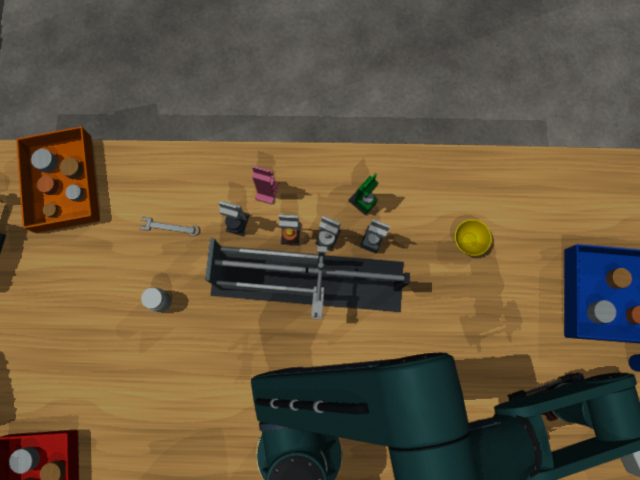

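The scene view shows four grey carriers at about (238,255), (294,265), (341,270) and (411,285), the green look-alike at (240,300) and the pink one at (372,310). In the top view the carriers are at about (234,215), (290,225), (328,232) and (375,235). The stand spans x 210–405, and the bolt is at (320,290). Next I take a close crop and measure from the depth.

```bash
cat > h.py <<'E'
from rig import *
import numpy as np, cv2
def cloud(n,d):
    c=camera_info(n);K=c["camera_matrix"];D=c["dist_coeffs"]
    R=cv2.Rodrigues(c["rvec"])[0];t=c["tvec"]
    v,u=np.mgrid[0:480,0:640]
    q=cv2.undistortPoints(np.stack([u,v],-1).reshape(-1,1,2).astype(np.float64),K,D).reshape(480,640,2)
    P=np.dstack([q[...,0]*d,q[...,1]*d,d])
    return (P-t)@R
def proj(n,X):
    c=camera_info(n);return cv2.projectPoints(np.array(X,float).reshape(-1,1,3),c["rvec"],c["tvec"],c["camera_matrix"],c["dist_coeffs"])[0].reshape(-1,2)
def look(n,tag):
    p,d=grab_frame(n);cv2.imwrite(f"pics/{tag}.png",p[:,:,::-1]);np.save(f"pics/{tag}.npy",d);return p,d,cloud(n,d)
def crop(p,x0,y0,x1,y1,k,tag):
    cv2.imwrite(f"pics/{tag}.png",cv2.resize(p[y0:y1,x0:x1,::-1],None,fx=k,fy=k,interpolation=cv2.INTER_CUBIC))
E
python3 - <<'E'
from h import *
p,d,W=look("top","t1")
crop(p,200,160,420,330,3.5,"t1c")
m=(p[:,:,1]>=0)&(d>0)
# tall stuff in region
reg=np.zeros((480,640),bool);reg[195:330,200:420]=1
for lo,hi in((.20,.225),(.225,.27),(.17,.2),(.10,.17)):
    mm=reg&(W[...,2]>lo)&(W[...,2]<hi)
    n,l,st,c=cv2.connectedComponentsWithStats(mm.astype(np.uint8))
    print(lo,hi)
    for i in range(1,n):
        if st[i,4]>8:
            q=W[l==i];mu=q.mean(0)
            u,s,vt=np.linalg.svd(q[:,:2]-mu[:2],full_matrices=False)
            print(c[i].round(1),st[i,4],mu.round(4),"ax",vt[0].round(3),np.ptp((q[:,:2]-mu[:2])@vt.T,axis=0).round(3),q[:,2].max().round(3))
E
```

```text
0.2 0.225
[227.4 205.1] 64 [0.6598 0.1967 0.2124] ax [-0.26  -0.966] [0.05  0.008] 0.222
[286.8 216.9] 67 [0.6298 0.0391 0.2129] ax [-0.051 -0.999] [0.048 0.008] 0.22
[329.4 221.2] 64 [ 0.6202 -0.0726  0.2132] ax [-0.398 -0.918] [0.049 0.008] 0.223
[380.1 224.3] 70 [ 0.6143 -0.2053  0.212 ] ax [-0.355 -0.935] [0.05  0.008] 0.222
[212.9 260.7] 85 [0.5105 0.2271 0.2141] ax [-0.997  0.075] [0.105 0.006] 0.225
[321.3 249.7] 60 [ 0.543  -0.0522  0.2189] ax [ 0.012 -1.   ] [0.023 0.015] 0.224
[320.5 259.5] 26 [ 0.5184 -0.0507  0.2127] ax [-0.991 -0.132] [0.019 0.009] 0.22
[317.1 297. ] 333 [ 0.422  -0.0433  0.2084] ax [-0.997  0.075] [0.125 0.026] 0.224
0.225 0.27
[209.9 259.1] 170 [0.5123 0.232  0.2293] ax [-0.998  0.069] [0.106 0.013] 0.237
[320.  265.9] 30 [ 0.4958 -0.0488  0.2512] ax [-0.996 -0.089] [0.012 0.01 ] 0.262
0.17 0.2
[230.3 210.2] 121 [0.6548 0.1937 0.178 ] ax [-0.112 -0.994] [0.052 0.031] 0.2
[288.  221.7] 105 [0.6249 0.0372 0.1793] ax [-0.015  1.   ] [0.048 0.024] 0.2
[328.1 225.9] 113 [ 0.6152 -0.0705  0.1787] ax [0.349 0.937] [0.05  0.019] 0.2
[378.  228.8] 112 [ 0.6093 
[... 391 characters left out ...]
6.1] 9 [ 0.7069 -0.1751  0.1536] ax [ 0.655 -0.756] [0.012 0.004] 0.166
[240.8 210.5] 19 [0.6672 0.1719 0.1282] ax [0.159 0.987] [0.012 0.004] 0.166
[228.9 214.8] 64 [0.6467 0.1997 0.1594] ax [0.281 0.96 ] [0.049 0.014] 0.17
[287.7 226. ] 72 [0.6174 0.0386 0.1604] ax [-0.069 -0.998] [0.047 0.013] 0.17
[327.5 230.5] 62 [ 0.6071 -0.0697  0.1588] ax [0.361 0.933] [0.05  0.011] 0.17
[376.2 233.2] 71 [ 0.6016 -0.2015  0.1593] ax [-0.325 -0.946] [0.048 0.011] 0.17
[263.  253.3] 434 [0.5474 0.1062 0.1257] ax [-0.04  -0.999] [0.273 0.042] 0.17
[253.8 283.9] 396 [0.4621 0.1283 0.1285] ax [0.135 0.991] [0.271 0.054] 0.169
[401.  283.5] 36 [ 0.4685 -0.27    0.1374] ax [-0.898 -0.441] [0.02  0.011] 0.17
```

View pics/t1c.png

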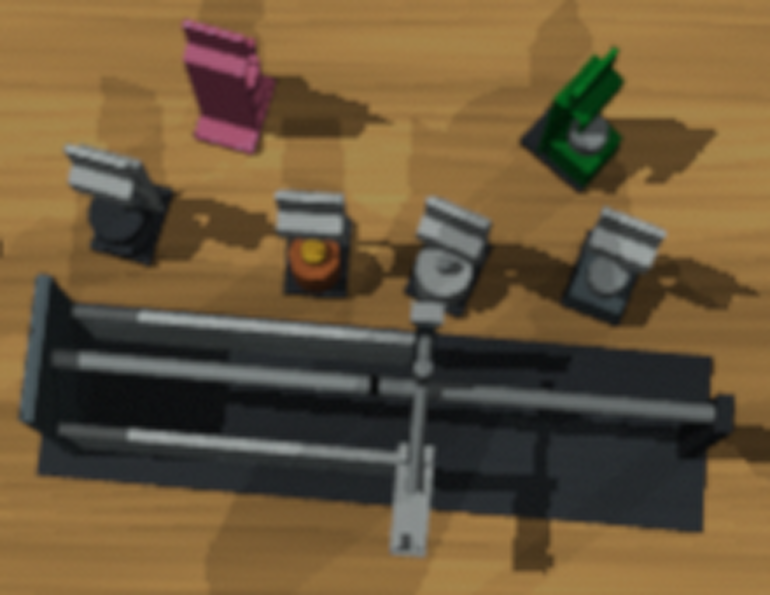

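The crop shows a dark gear pair (far left), copper armature, silver motor and grey gearbox. Those are the four wanted carriers; the pink and green ones are look-alikes. Next I fit the rail frame.

```bash
python3 - <<'E'
from h import *
d=np.load("pics/t1.npy");p=cv2.imread("pics/t1.png");W=cloud("top",d)
tab=W[330:380,100:600].reshape(-1,3);print("table z",np.median(W[120:190,200:240][...,2][p[120:190,200:240,0]>0]),np.median(W[150:170,400:500,2]))
# rail: points z .176-.2, near the line
m=(W[...,2]>.178)&(W[...,2]<.2);m[:245]=0;m[290:]=0;m[:,:225]=0;m[:,400:]=0;m[:,305:335]=0
q=W[m]
for _ in range(5):
    a=np.polyfit(q[:,1],q[:,0],1);r=q[:,0]-np.polyval(a,q[:,1]);q=q[abs(r)<.012]
print(a,len(q),np.percentile(q[:,2],[5,50,95]),q[:,1].min(),q[:,1].max(),r.std())
yaw=-np.arctan(a[0]);ex=np.array([np.cos(yaw),np.sin(yaw)]);ey=np.array([-ex[1],ex[0]])
print("yaw",yaw)
c0=np.array([a[1],0.])
# base plate outline z 0..0.01 dark; stop plate; gate parts
def s(name,mm):
    r=(W[mm][:,:2]-c0);X=r@ex;Y=r@ey;print(name,mm.sum(),"x",np.percentile(X,[1,50,99]).round(4),"y",np.percentile(Y,[1,50,99]).round(4),"z",np.percentile(W[mm][:,2],[50,99]).round(4))
z=W[...,2];R=np.zeros(z.shape,bool)
def reg(x0,y0,x1,y1):
    R=np.zeros(z.shape,bool);R[y0:y1,x0:x1]=1;return R
s("stop",reg(200,230,225,300)&(z>.215))
s("endpost",reg(395,265,412,290)&(z>.17))
s("knob",reg(310,255,330,275)&(z>.235))
s("keeper",reg(310,240,330,255)&(z>.205))
s("bolt",reg(305,270,335,330)&(z>.19))
dark=(p.max(2)<75)&(z<.02)&reg(205,225,410,320)
s("base",dark)
# black band
from itertools import count
g=p.max(2)
for u in range(300,314):
    col=[v for v in range(255,285) if .17<z[v,u]<.2]
    print(u,[int(g[v,u]) for v in col],((W[col[len(col)//2],u,:2]-c0)@ey).round(4) if col else None)
E
```

```text
table z -0.0014522864950245423 0.0012899361757864997
[0.06883089 0.49496915] 759 [0.18159709 0.18719425 0.19264111] -0.25762139963745306 0.20052903791111995 0.00398823496167597
yaw -0.06872250026242199
stop 232 x [-0.1988 -0.001   0.0534] y [-0.0396  0.2319  0.2394] z [0.2279 1.5824]
endpost 124 x [-0.1561  0.0016  0.0164] y [-0.2824 -0.2697 -0.0871] z [0.191  1.2647]
knob 30 x [-0.1988  0.0031  0.0111] y [-0.0538 -0.0482 -0.0396] z [0.2554 1.5824]
keeper 57 x [0.0448 0.052  0.0594] y [-0.0604 -0.0488 -0.0373] z [0.2207 0.2243]
bolt 415 x [-1.988e-01 -7.310e-02  1.000e-04] y [-0.0785 -0.0482 -0.0195] z [0.2052 1.5824]
base 7197 x [-0.0716 -0.0011  0.1504] y [-0.2913 -0.0935  0.2429] z [0.0047 0.0165]
300 [86, 119, 130, 119, 86, 50] 0.0023
301 [82, 115, 123, 111, 82, 50] -0.0006
302 [106, 113, 103, 79, 54] -0.0031
303 [99, 110, 103, 83, 57] -0.0058
304 [96, 105, 100, 78, 53] -0.0082
305 [65, 73, 69, 52, 36] -0.011
306 [25, 24, 23, 18, 21] -0.0135
307 [19, 21, 23, 20, 21] -0.0162
308 [52, 66, 74, 64, 46] -0.0188
309 [75, 96, 102, 89, 63, 39] -0.0215
310 [77, 98, 104, 92, 68, 44] -0.0242
311 [74, 95, 101, 92, 70, 45] -0.0267
312 [69, 93, 102, 95, 72, 48] -0.0294
313 [92, 101, 96, 74, 48] -0.0319
```

```bash
cat >> h.py <<'E'
O=np.array([.4940,-.0138]);YAW=-.0687
EX=np.array([np.cos(YAW),np.sin(YAW)]);EY=np.array([-EX[1],EX[0]])
def torail(w): r=np.asarray(w)[...,:2]-O; return np.stack([r@EX,r@EY],-1)
def toworld(x,y,z): return np.array([*(O+x*EX+y*EY),z])
def go(w,s=None):
    "mm in tool axes to world point w, as the tool stands now; also tool turn to rail yaw"
    s=s or observe();R=s["eef_rot"];a=np.arctan2(R[1,0],R[0,0])
    print("t",round(s["time_s"],2),"pos",s["position"].round(4),"rail",torail(s["position"]).round(4),"a",np.degrees(a).round(2),"F",s["force"].round(1),"gap",s["finger_gap"])
    print("  delta tool mm",(R.T@(np.asarray(w)-s["position"])*1000).round(1),"turn to rail",np.degrees(a-(YAW+np.pi/2)).round(2))
E
```

Call:
jog_arm:
  commands:
    - [[0, 0, -20, -6.8], [0, 0, -20, -6.8], [0, 0, -20, -6.8], [0, 0, -20, -6.8], [0, 0, -20, -6.8], [0, 0, -20, -6.8], [0, 0, -20, -6.8], [0, 0, -20, -6.8], [0, 0, 0, -6.8], [0, 0, 0, -6.8], [0, 0, 0, 0], [0, 0, 0, 0]]
  hand: 0.6
  squeeze: 20

```text
time_s: 1.15
position: [0.1869, -0.5699, 0.4009]
eef_rot: [[0.071, 0.997, -0.0], [0.997, -0.071, 0.001], [0.001, -0.0, -1.0]]
force: [0.1, 0.0, 0.1]
finger_gap: 0.0527
```

```bash
python3 -c "
from h import *
go([.495,-.0488,.4])"
```

```text
t 1.15 pos [ 0.1869 -0.5699  0.4009] rail [-0.2683 -0.5758] a 85.95 F [0.1 0.  0.1] gap 0.0526663710983539
  delta tool mm [541.5 270.5   1.3] turn to rail -0.12
```

Call:
jog_arm:
  commands:
    - [[30, 15, 0, 0], [30, 15, 0, 0], [30, 15, 0, 0], [30, 15, 0, 0], [30, 15, 0, 0], [30, 15, 0, 0], [30, 15, 0, 0], [30, 15, 0, 0], [30, 15, 0, 0], [30, 15, 0, 0], [30, 15, 0, 0], [30, 15, 0, 0], [30, 15, 0, 0], [30, 15, 0, 0], [30, 15, 0, 0], [30, 15, 0, 0], [30, 15, 0, 0], [30, 15, 0, 0], [0, 0, 0, 0], [0, 0, 0, 0]]

```text
time_s: 2.82
position: [0.4927, -0.0481, 0.4007]
eef_rot: [[0.067, 0.998, -0.001], [0.998, -0.067, 0.0], [0.0, -0.001, -1.0]]
force: [-1.2, -0.7, 0.0]
finger_gap: 0.0525
```

```bash
python3 -c "
from h import *
go([.495,-.0488,.242])
p,d,W=look('top','t2');crop(p,200,160,420,330,3.5,'t2c')
p,d,W=look('scene','s2');crop(p,200,140,460,360,3,'s2c')"
```

```text
t 2.82 pos [ 0.4927 -0.0481  0.4007] rail [ 0.0011 -0.0344] a 86.18 F [-1.2 -0.7  0. ] gap 0.05249449989400541
  delta tool mm [ -0.5   2.6 158.7] turn to rail 0.11
```

View pics/s2c.png

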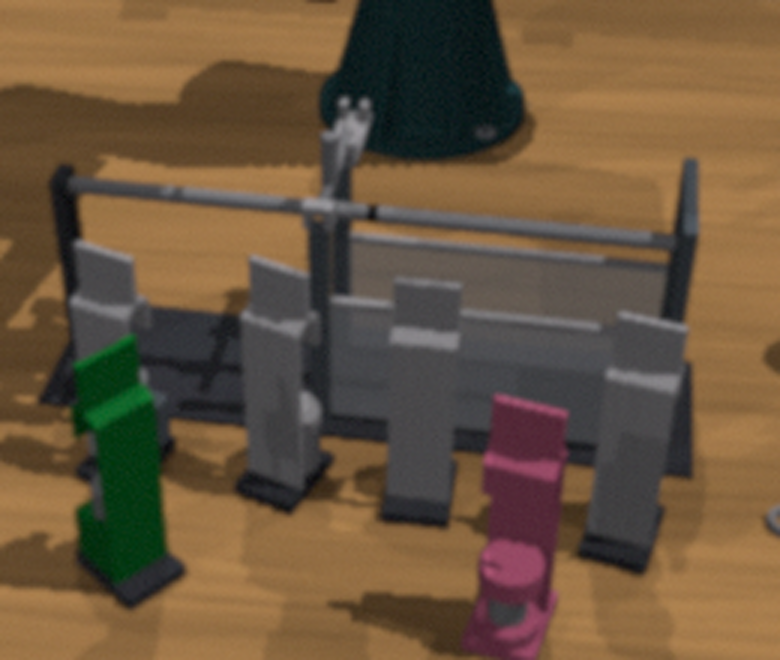

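```bash
python3 -c "
from h import *
print((proj('scene',[toworld(.003,-.035,.255),toworld(0.003,-.035,.208),toworld(0,0,.181),toworld(0,.243,.181)])-[200,140])*3, proj('scene',[.4927,-.048,.4]))
p=cv2.imread('pics/t1.png')[:,:,::-1];crop(p,290,235,350,325,7,'t1b')
p=cv2.imread('pics/s2.png')[:,:,::-1];crop(p,270,140,370,240,6,'s2b')
"
```

```text
[[328.65427433 132.77042548]
 [328.95722904 183.27885177]
 [372.0978372  213.34041443]
 [674.56376562 242.34135958]] [[309.71332156 126.57802643]]
```

View pics/t1b.png

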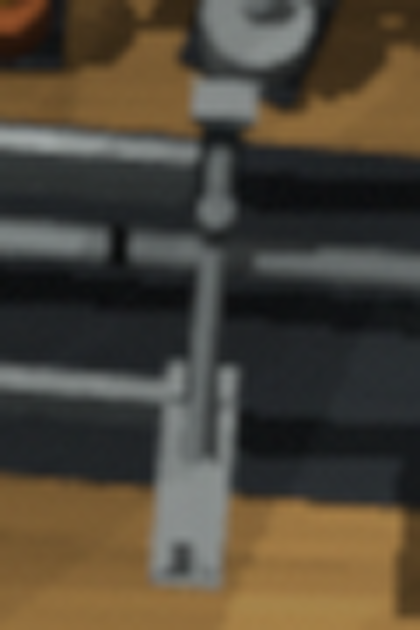

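View pics/s2b.png

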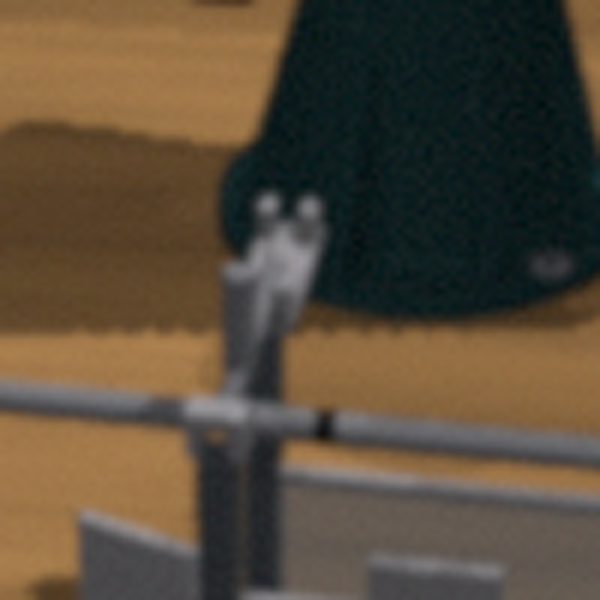

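View pics/s2.png

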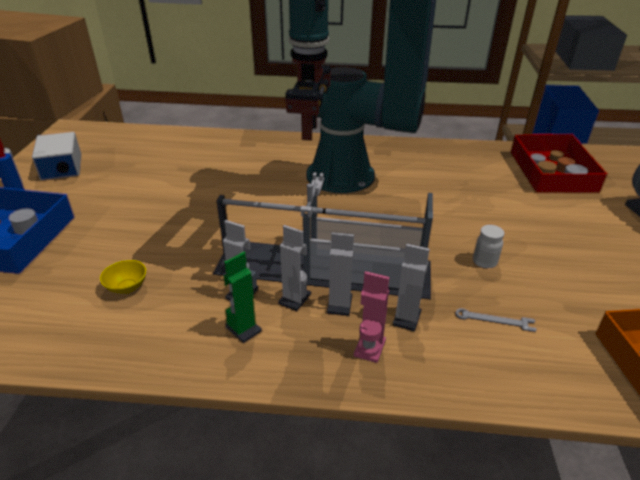

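The knob is confirmed at scene (310,184–200), in front of the near post. The two bright dots at (315,174) and (321,174) are fittings. Descending on the knob.

Call:
jog_arm:
  commands:
    - [[0, 2.5, 30, 0], [0, 0, 30, 0], [0, 0, 30, 0], [0, 0, 25, 0], [0, 0, 20, 0], [0, 0, 10, 0], [0, 0, 8, 0], [0, 0, 5, 0], [0, 0, 0, 0], [0, 0, 0, 0]]
  hand: 0.4

```text
time_s: 3.75
position: [0.4956, -0.05, 0.2442]
eef_rot: [[0.068, 0.998, 0.001], [0.998, -0.068, -0.0], [-0.0, 0.001, -1.0]]
force: [0.4, -0.3, 1.3]
finger_gap: 0.0349
```

Call:
jog_arm:
  commands:
    - [[0, 0, 0, 0], [0, 0, 0, 0], [0, 0, 0, 0], [0, 0, 0, 0], [0, 0, 0, 0], [0, 0, 0, 0]]
  hand: 0.05

```text
time_s: 4.25
position: [0.4959, -0.0497, 0.2441]
eef_rot: [[0.067, 0.998, 0.002], [0.998, -0.067, -0.0], [-0.0, 0.002, -1.0]]
force: [1.4, -0.7, 4.1]
finger_gap: 0.0135
```

Call:
jog_arm:
  commands:
    - [[0, -4, 0, 0], [0, -8, 0, 0], [0, -8, 0, 0], [0, -8, 0, 0], [0, -8, 0, 0], [0, -8, 0, 0], [0, -8, 0, 0], [0, -7, 0, 0], [0, -5, 0, 0], [0, -2, 0, 0], [0, 0, 0, 0], [0, 0, 0, 0], [0, 0, 0, 0]]

```text
time_s: 5.33
position: [0.43, -0.0451, 0.244]
eef_rot: [[0.067, 0.998, 0.003], [0.998, -0.067, 0.0], [0.0, 0.003, -1.0]]
force: [4.4, 2.2, 6.3]
finger_gap: 0.0137
```

Call:
jog_arm:
  commands:
    - [[0, 0, 0, 0], [0, 0, 0, 0], [0, 0, 0, 0], [0, 0, 0, 0], [0, 0, -10, 0], [0, 0, -30, 0], [0, 0, -40, 0], [0, 0, -40, 0], [0, 0, -40, 0], [-40, 0, -10, 0], [-40, 0, 0, 0], [-40, 0, 0, 0], [-40, 0, 0, 0], [-40, 0, 0, 0], [-40, 0, 0, 0], [-40, 0, 0, 0], [-30, 0, 0, 0], [0, 0, 0, 0]]
  hand: 0.4

```text
time_s: 6.83
position: [0.4072, -0.3597, 0.4118]
eef_rot: [[0.072, 0.997, -0.002], [0.997, -0.072, -0.001], [-0.001, -0.002, -1.0]]
force: [0.5, -0.4, -0.2]
finger_gap: 0.0353
```

```bash
cat >> h.py <<'E'
def tabs(tag,roi=(195,195,420,300)):
    p,d,W=look("top",tag)
    x0,y0,x1,y1=roi
    m=np.zeros((480,640),bool);m[y0:y1,x0:x1]=1
    z=W[...,2];m&=(z>.200)&(z<.245)
    n,l,st,c=cv2.connectedComponentsWithStats(m.astype(np.uint8))
    for i in range(1,n):
        if st[i,4]>12:
            q=W[l==i];mu=np.median(q,0);mu[:2]=q.mean(0)[:2]
            _,_,vt=np.linalg.svd(q[:,:2]-q[:,:2].mean(0),full_matrices=False)
            v=vt[0]*np.sign(vt[0][1]);psi=np.arctan2(-v[0],v[1]);col=p[l==i].mean(0)
            print(c[i].round(0),st[i,4],"w",mu.round(4),"rail",torail(mu).round(4),"yaw-rel-deg",np.degrees(psi-YAW).round(1),"zmax",q[:,2].max().round(3),"ext",np.ptp((q[:,:2]-mu[:2])@vt.T,axis=0).round(3),col.round(0))
    return p,d,W
E
python3 -c "
from h import *
go([.495,-.0488,.242])
p,d,W=tabs('t3')
crop(p,200,160,420,330,3.5,'t3c')
m=(W[...,2]>.235)&(W[...,2]<.28);m[:,:300]=0;m[:,340:]=0;m[:240]=0;m[340:]=0
print(torail(W[m]).mean(0), m.sum())
"
```

```text
t 6.83 pos [ 0.4072 -0.3597  0.4118] rail [-0.0629 -0.351 ] a 85.89 F [ 0.5 -0.4 -0.2] gap 0.035321939555010916
  delta tool mm [316.5  65.7 169.3] turn to rail -0.17
[228. 205.] 63 w [0.6596 0.1959 0.2144] rail [0.1509 0.2206] yaw-rel-deg -11.3 zmax 0.222 ext [0.05  0.007] [121. 125. 123.]
[287. 217.] 71 w [0.6294 0.0385 0.2146] rail [0.1315 0.0614] yaw-rel-deg 0.8 zmax 0.221 ext [0.048 0.008] [101. 103.  99.]
[330. 221.] 65 w [ 0.6199 -0.0729  0.2145] rail [ 0.1296 -0.0504] yaw-rel-deg -20.0 zmax 0.222 ext [0.049 0.007] [113. 116. 113.]
[380. 224.] 73 w [ 0.6138 -0.2056  0.2144] rail [ 0.1327 -0.1831] yaw-rel-deg -17.1 zmax 0.223 ext [0.049 0.009] [107. 110. 107.]
[211. 260.] 278 w [0.5115 0.2307 0.2267] rail [0.0007 0.2451] yaw-rel-deg 89.8 zmax 0.236 ext [0.106 0.014] [58. 67. 68.]
[321. 250.] 61 w [ 0.5428 -0.0522  0.2212] rail [ 0.0514 -0.035 ] yaw-rel-deg 3.8 zmax 0.23 ext [0.023 0.015] [121. 123. 119.]
[317. 292.] 107 w [ 0.4346 -0.0439  0.2109] rail [-0.0572 -0.0341] yaw-rel-deg 88.1 zmax 0.243 ext [0.042 0.026] [106. 111. 111.]
[-0.06309899 -0.03481548] 28
```

View pics/t3c.png

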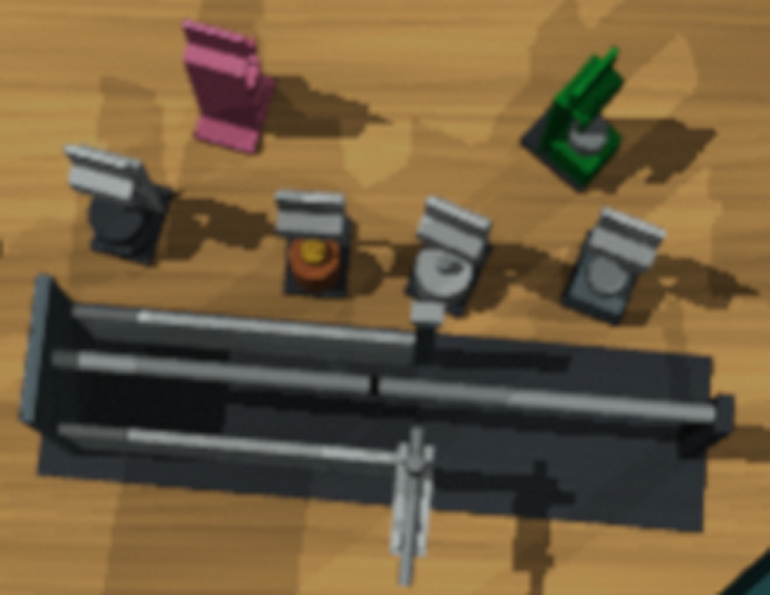

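Step 1 is met: the knob is at rail x −63 mm, so the bolt is drawn right back. Next is carrier_4 at top pixel (380,224).

Call:
jog_arm:
  commands:
    - [[24, 28, 0, 0], [24, 28, 0, 0], [24, 28, 0, 0], [24, 28, 0, 0], [24, 28, 0, 0], [24, 28, 0, 0], [24, 28, 0, 0], [0, 0, 20, 5.6], [0, 0, 20, 5.6], [0, 0, 20, 5.6], [0, 0, 0, 0], [0, 0, 0, 0]]
  hand: 0.5

```text
time_s: 7.88
position: [0.6141, -0.1984, 0.3524]
eef_rot: [[0.349, 0.937, -0.003], [0.937, -0.349, 0.002], [0.001, -0.004, -1.0]]
force: [-0.0, 0.4, 1.2]
finger_gap: 0.0437
```

```bash
python3 -c "
from h import *
go([.6138,-.2056,.195])
"
```

```text
t 7.88 pos [ 0.6141 -0.1984  0.3524] rail [ 0.1325 -0.176 ] a 69.58 F [-0.   0.4  1.2] gap 0.04365908260903596
  delta tool mm [ -6.9   2.8 157.3] turn to rail -16.49
```

Call:
jog_arm:
  commands:
    - [[-7, 3, 20, 0], [0, 0, 30, 0], [0, 0, 30, 0], [0, 0, 30, 0], [0, 0, 20, 0], [0, 0, 12, 0], [0, 0, 8, 0], [0, 0, 5, 0], [0, 0, 2, 0], [0, 0, 0, 0], [0, 0, 0, 0]]

```text
time_s: 8.8
position: [0.6163, -0.208, 0.1977]
eef_rot: [[0.352, 0.936, 0.002], [0.936, -0.352, -0.001], [-0.0, 0.002, -1.0]]
force: [0.4, -0.1, 0.4]
finger_gap: 0.0438
```

Call:
jog_arm:
  commands:
    - [[0, 0, 0, 0], [0, 0, 0, 0], [0, 0, 0, 0], [0, 0, 0, 0], [0, 0, 0, 0], [0, 0, 0, 0], [0, 0, 0, 0]]
  hand: 0.0
  squeeze: 30

```text
time_s: 9.38
position: [0.6153, -0.2077, 0.1963]
eef_rot: [[0.353, 0.936, -0.0], [0.936, -0.353, 0.0], [-0.0, -0.0, -1.0]]
force: [-0.7, -0.0, 1.4]
finger_gap: 0.0056
```

Call:
jog_arm:
  commands:
    - [[0, 0, -6, 0], [0, 0, -15, 0], [0, 0, -25, 0], [0, 0, -20, -5.5], [0, 0, -8, -5.5], [0, 0, 0, -5.5], [0, 0, 0, 0], [0, 0, 0, 0]]

```text
time_s: 10.05
position: [0.6149, -0.2073, 0.2696]
eef_rot: [[0.075, 0.997, -0.002], [0.997, -0.075, 0.001], [0.001, -0.002, -1.0]]
force: [-0.7, -0.7, -6.7]
finger_gap: 0.0053
```

```bash
python3 -c "
from h import *
go(toworld(0,-.15,.262))
p,d,W=look('scene','s4');crop(p,200,140,460,360,3,'s4c')
"
```

```text
t 10.05 pos [ 0.6149 -0.2073  0.2696] rail [ 0.1339 -0.1847] a 85.69 F [-0.7 -0.7 -6.7] gap 0.005341165423190148
  delta tool mm [  33.8 -134.1    7.9] turn to rail -0.37
```

View pics/s4c.png

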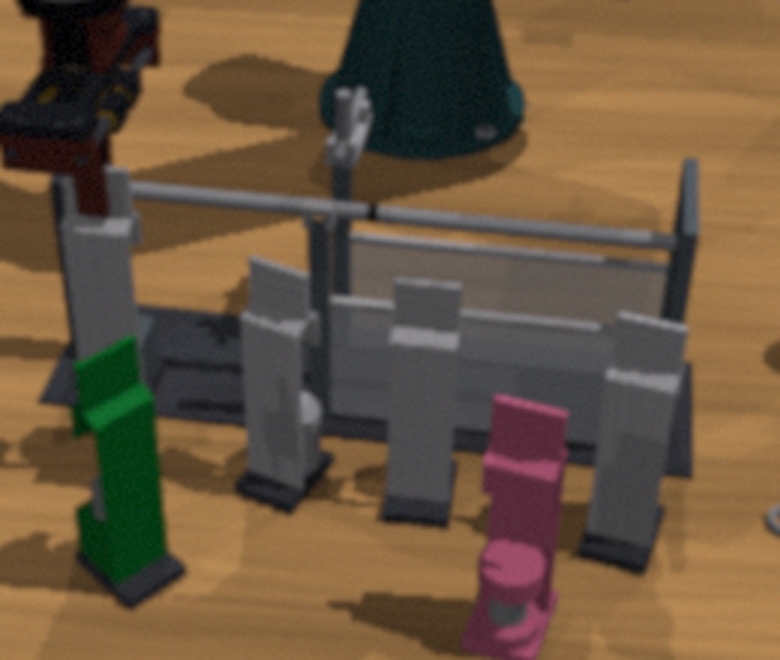

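Call:
jog_arm:
  commands:
    - [[4, -10, 2, 0], [5, -17, 2, 0], [5, -20, 0, 0], [5, -20, 0, 0], [5, -20, 0, 0], [5, -20, 0, 0], [5, -17, 0, 0], [0, -8, 0, 0], [0, -2, 0, 0], [0, 0, 0, 0], [0, 0, 0, 0]]

```text
time_s: 11.02
position: [0.4855, -0.1647, 0.2665]
eef_rot: [[0.073, 0.997, 0.001], [0.997, -0.073, -0.001], [-0.0, 0.001, -1.0]]
force: [0.6, 0.0, -4.8]
finger_gap: 0.0058
```

```bash
python3 -c "
from h import *
go(toworld(0,-.15,.2145))
"
```

```text
t 11.02 pos [ 0.4855 -0.1647  0.2665] rail [ 0.0019 -0.1511] a 85.8 F [ 0.6  0.  -4.8] gap 0.00579008920027643
  delta tool mm [ 1.1 -2.  52. ] turn to rail -0.26
```

Call:
jog_arm:
  commands:
    - [[0, -1, 6, -0.2], [0, -1, 10, 0], [0, 0, 10, 0], [0, 0, 8, 0], [0, 0, 6, 0], [0, 0, 4, 0], [0, 0, 2, 0], [0, 0, 2, 0], [0, 0, 1, 0], [0, 0, 0, 0], [0, 0, 0, 0]]

```text
time_s: 11.93
position: [0.4826, -0.164, 0.2177]
eef_rot: [[0.069, 0.998, 0.001], [0.998, -0.069, -0.0], [-0.0, 0.001, -1.0]]
force: [-0.2, 0.6, -5.6]
finger_gap: 0.0065
```

```bash
python3 -c "
from h import *
go(toworld(0,.208,.2145))
"
```

```text
t 11.93 pos [ 0.4826 -0.164   0.2177] rail [-0.0011 -0.1506] a 86.05 F [-0.2  0.6 -5.6] gap 0.006487427008246056
  delta tool mm [358.6   1.    3.1] turn to rail -0.01
```

Call:
jog_arm:
  commands:
    - [[8, 1, 0, 0], [15, 0, 0, 0], [20, 0, 0, 0], [20, 0, 0, 0], [20, 0, 0, 0], [20, 0, 0, 0], [20, 0, 0, 0], [20, 0, 0, 0], [20, 0, 0, 0], [20, 0, 0, 0], [20, 0, 0, 0], [20, 0, 0, 0], [20, 0, 0, 0], [20, 0, 0, 0], [20, 0, 0, 0], [20, 0, 0, 0], [20, 0, 0, 0], [20, 0, 0, 0], [10, 0, 0, 0], [0, 0, 0, 0]]

```text
time_s: 13.6
position: [0.5078, 0.1905, 0.2176]
eef_rot: [[0.067, 0.998, 0.001], [0.998, -0.067, 0.001], [0.001, 0.001, -1.0]]
force: [0.2, 0.6, -5.3]
finger_gap: 0.0057
```

```bash
python3 -c "
from h import *
go(toworld(0,.208,.2145))
"
```

```text
t 13.6 pos [0.5078 0.1905 0.2176] rail [-0.0003  0.2048] a 86.18 F [ 0.2  0.6 -5.3] gap 0.005696204961352746
  delta tool mm [3.2 0.3 3.2] turn to rail 0.12
```

Lower 3 mm, nudge towards the stop, release and rise.

Call:
jog_arm:
  commands:
    - [[2, 0, 1, 0], [2, 0, 1, 0], [0, 0, 1, 0], [0, 0, 0, 0], [0, 0, 0, 0]]

```text
time_s: 14.02
position: [0.5084, 0.1916, 0.2147]
eef_rot: [[0.07, 0.998, 0.001], [0.998, -0.07, 0.0], [0.0, 0.001, -1.0]]
force: [-0.0, 0.3, -3.4]
finger_gap: 0.0059
```

Call:
jog_arm:
  commands:
    - [[0, 0, 0, 0], [0, 0, 0, 0], [0, 0, 0, 0], [0, 0, 0, 0], [0, 0, -5, 0], [0, 0, -15, 0], [0, 0, -30, 0], [0, 0, -40, 0], [0, 0, -40, 0], [0, 0, -40, 0], [-40, 0, -30, 0], [-40, 0, 0, 0], [-40, 0, 0, 0], [-40, 0, 0, 0], [-40, 0, 0, 0], [-40, 0, 0, 0], [-40, 0, 0, 0], [-40, 0, 0, 0], [-40, 0, 0, 0], [0, 0, 0, 0]]
  hand: 0.4

```text
time_s: 15.68
position: [0.483, -0.1668, 0.4096]
eef_rot: [[0.075, 0.997, -0.0], [0.997, -0.075, -0.004], [-0.004, 0.0, -1.0]]
force: [0.7, -0.7, -0.1]
finger_gap: 0.0354
```

Call:
jog_arm:
  commands:
    - [[-40, 0, 0, 0], [-40, 0, 0, 0], [-40, 0, 0, 0], [-40, 0, 0, 0], [-40, 0, 0, 0], [0, 0, 0, 0]]

```text
time_s: 16.18
position: [0.4691, -0.3661, 0.4087]
eef_rot: [[0.074, 0.997, -0.001], [0.997, -0.074, -0.003], [-0.003, -0.001, -1.0]]
force: [0.5, 0.0, 0.3]
finger_gap: 0.0353
```

```bash
python3 -c "
from h import *
go(toworld(0.13,-.05,.33))
p,d,W=tabs('t5')
crop(p,200,160,420,330,3.5,'t5c')
"
```

```text
t 16.18 pos [ 0.4691 -0.3661  0.4087] rail [-0.0007 -0.3532] a 85.78 F [0.5 0.  0.3] gap 0.035313729951221874
  delta tool mm [304.1 129.2  77.7] turn to rail -0.28
[287. 217.] 72 w [0.6298 0.0383 0.2135] rail [0.1319 0.0613] yaw-rel-deg 0.1 zmax 0.22 ext [0.048 0.009] [ 98. 100.  97.]
[237. 220.] 66 w [0.6207 0.1695 0.214 ] rail [0.1139 0.1915] yaw-rel-deg -10.2 zmax 0.221 ext [0.048 0.007] [123. 127. 125.]
[329. 221.] 64 w [ 0.6201 -0.0722  0.2143] rail [ 0.1298 -0.0496] yaw-rel-deg -19.8 zmax 0.221 ext [0.049 0.008] [105. 108. 105.]
[211. 260.] 275 w [0.5115 0.2307 0.2269] rail [0.0007 0.2451] yaw-rel-deg 89.7 zmax 0.235 ext [0.106 0.014] [61. 69. 70.]
[321. 250.] 61 w [ 0.5428 -0.0522  0.2203] rail [ 0.0513 -0.035 ] yaw-rel-deg 5.1 zmax 0.229 ext [0.023 0.014] [125. 126. 122.]
[226. 262.] 76 w [0.5055 0.19   0.232 ] rail [-0.0026  0.2041] yaw-rel-deg 0.6 zmax 0.238 ext [0.05  0.007] [118. 123. 122.]
[318. 292.] 112 w [ 0.4345 -0.0445  0.2108] rail [-0.0572 -0.0347] yaw-rel-deg 91.0 zmax 0.245 ext [0.041 0.026] [116. 122. 121.]
```

View pics/t5c.png

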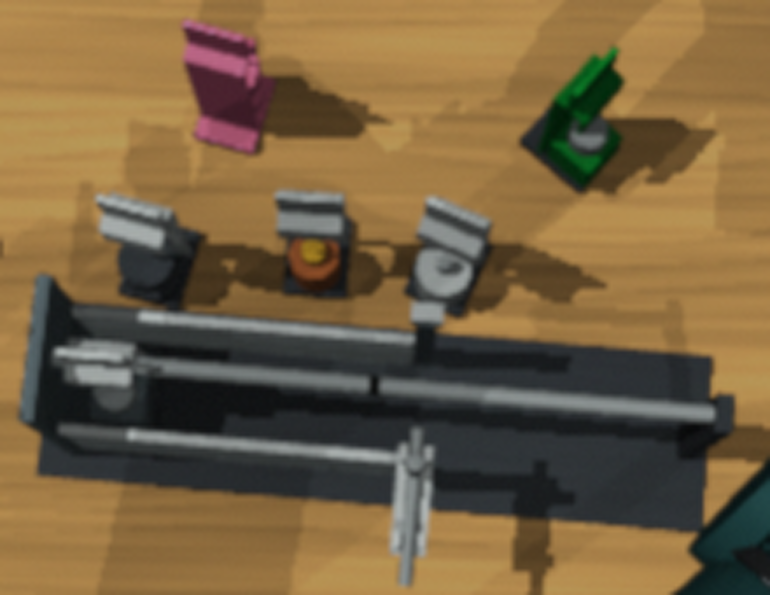

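carrier_4 hangs at rail y 204 mm. carrier_2 has been knocked to top pixel (237,220), so I'll re-measure it later. Next is carrier_1 at (329,221).

Call:
jog_arm:
  commands:
    - [[30, 13, 0, 0], [30, 13, 0, 0], [30, 13, 0, 0], [30, 13, 0, 0], [30, 13, 0, 0], [30, 13, 0, 0], [30, 13, 0, 0], [30, 13, 0, 0], [30, 13, 0, 0], [30, 13, 0, 0], [0, 0, 20, 6.5], [0, 0, 20, 6.5], [0, 0, 20, 6.5], [0, 0, 0, 0], [0, 0, 0, 0]]
  hand: 0.5

```text
time_s: 17.48
position: [0.6192, -0.0679, 0.349]
eef_rot: [[0.394, 0.919, -0.002], [0.919, -0.394, 0.001], [0.0, -0.003, -1.0]]
force: [0.6, 0.2, 0.1]
finger_gap: 0.0437
```

```bash
python3 -c "
from h import *
go([.621,-.0725,.1955])
"
```

```text
t 17.48 pos [ 0.6192 -0.0679  0.349 ] rail [ 0.1286 -0.0454] a 66.82 F [0.6 0.2 0.1] gap 0.04366940024489112
  delta tool mm [ -3.5   3.9 153.5] turn to rail -19.25
```

Call:
jog_arm:
  commands:
    - [[-4, 3, 20, 0.5], [0, 0, 30, 0], [0, 0, 30, 0], [0, 0, 30, 0], [0, 0, 20, 0], [0, 0, 11, 0], [0, 0, 7, 0], [0, 0, 4, 0], [0, 0, 2, 0], [0, 0, 0, 0], [0, 0, 0, 0]]

```text
time_s: 18.4
position: [0.6222, -0.0745, 0.1967]
eef_rot: [[0.406, 0.914, 0.002], [0.914, -0.406, -0.0], [0.001, 0.002, -1.0]]
force: [-0.6, -0.8, -0.3]
finger_gap: 0.0439
```

Call:
jog_arm:
  commands:
    - [[0, 0, 0, 0], [0, 0, 0, 0], [0, 0, 0, 0], [0, 0, 0, 0], [0, 0, 0, 0], [0, 0, 0, 0], [0, 0, 0, 0]]
  hand: 0.0

```text
time_s: 18.98
position: [0.6213, -0.0742, 0.1954]
eef_rot: [[0.406, 0.914, -0.0], [0.914, -0.406, 0.0], [0.0, -0.0, -1.0]]
force: [-0.3, 0.4, 0.6]
finger_gap: 0.006
```

Call:
jog_arm:
  commands:
    - [[0, 0, -6, 0], [0, 0, -15, 0], [0, 0, -25, 0], [0, 0, -40, 0], [0, 0, -40, 0], [0, 0, -40, 0], [0, 0, -30, 0], [0, 0, -30, 0], [0, 0, -20, -6.5], [0, 0, 0, -6.5], [0, 0, 0, -6.5], [0, 0, 0, 0], [0, 0, 0, 0]]

```text
time_s: 20.07
position: [0.6208, -0.0743, 0.4406]
eef_rot: [[0.081, 0.997, -0.002], [0.997, -0.081, 0.0], [0.0, -0.002, -1.0]]
force: [0.2, -0.1, -4.1]
finger_gap: 0.0061
```

```bash
python3 -c "
from h import *
go(toworld(0.13,-.15,.262))
p,d,W=look('scene','s6');crop(p,200,100,460,320,3,'s6c')
"
```

```text
t 20.07 pos [ 0.6208 -0.0743  0.4406] rail [ 0.1307 -0.0516] a 85.36 F [ 0.2 -0.1 -4.1] gap 0.006078127427492028
  delta tool mm [-98.4   0.9 178.6] turn to rail -0.7
```

View pics/s6c.png

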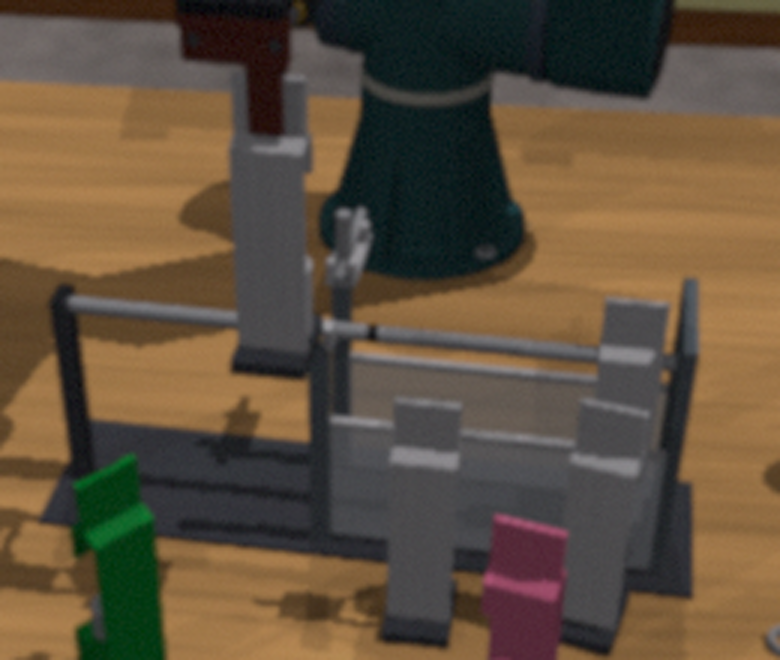

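Call:
jog_arm:
  commands:
    - [[-15, 0, 0, -0.7], [-25, 0, 0, 0], [-25, 0, 10, 0], [-20, 0, 20, 0], [-10, 0, 30, 0], [-3, 0, 30, 0], [0, 0, 30, 0], [0, 0, 25, 0], [0, 0, 18, 0], [0, 0, 9, 0], [0, 0, 3, 0], [0, 0, 0, 0], [0, 0, 0, 0]]

```text
time_s: 21.2
position: [0.6156, -0.1724, 0.2676]
eef_rot: [[0.066, 0.998, 0.002], [0.998, -0.066, -0.001], [-0.001, 0.002, -1.0]]
force: [1.0, -0.1, -4.4]
finger_gap: 0.0058
```

Call:
jog_arm:
  commands:
    - [[0, -10, 0, 0], [0, -17, 0, 0], [0, -20, 0, 0], [0, -20, 0, 0], [0, -20, 0, 0], [0, -20, 0, 0], [0, -14, 0, 0], [0, -7, 0, 0], [0, -2, 0, 0], [0, 0, 0, 0], [0, 0, 0, 0]]

```text
time_s: 22.12
position: [0.4862, -0.164, 0.2671]
eef_rot: [[0.066, 0.998, 0.002], [0.998, -0.066, -0.001], [-0.001, 0.002, -1.0]]
force: [-0.1, 0.3, -4.9]
finger_gap: 0.0059
```

```bash
python3 -c "
from h import *
go(toworld(0,-.15,.2165))
"
```

```text
t 22.12 pos [ 0.4862 -0.164   0.2671] rail [ 0.0025 -0.1504] a 86.24 F [-0.1  0.3 -4.9] gap 0.005916968230491295
  delta tool mm [ 0.4 -2.6 50.6] turn to rail 0.18
```

Call:
jog_arm:
  commands:
    - [[0, -2, 6, 0.2], [0, -1, 10, 0], [0, 0, 10, 0], [0, 0, 8, 0], [0, 0, 6, 0], [0, 0, 4, 0], [0, 0, 3, 0], [0, 0, 3, 0], [0, 0, 0, 0], [0, 0, 0, 0]]

```text
time_s: 22.95
position: [0.4822, -0.1635, 0.2164]
eef_rot: [[0.069, 0.998, 0.0], [0.998, -0.069, 0.0], [0.0, 0.0, -1.0]]
force: [0.1, 0.1, -4.2]
finger_gap: 0.0061
```

Call:
jog_arm:
  commands:
    - [[8, 0, 0, 0], [15, 0, 0, 0], [20, 0, 0, 0], [20, 0, 0, 0], [20, 0, 0, 0], [20, 0, 0, 0], [20, 0, 0, 0], [20, 0, 0, 0], [20, 0, 0, 0], [20, 0, 0, 0], [20, 0, 0, 0], [20, 0, 0, 0], [20, 0, 0, 0], [20, 0, 0, 0], [20, 0, 0, 0], [10, 0, 0, 0], [4, 0, 0, 0], [0, 0, 0, 0], [0, 0, 0, 0]]

```text
time_s: 24.53
position: [0.5023, 0.1324, 0.2164]
eef_rot: [[0.068, 0.998, -0.0], [0.998, -0.068, -0.001], [-0.001, -0.0, -1.0]]
force: [0.5, -0.8, -3.7]
finger_gap: 0.006
```

```bash
python3 -c "
from h import *
go(toworld(0,.149,.2137))
"
```

```text
t 24.53 pos [0.5023 0.1324 0.2164] rail [-0.0017  0.1464] a 86.08 F [ 0.5 -0.8 -3.7] gap 0.006034084915715088
  delta tool mm [2.6 1.7 2.7] turn to rail 0.01
```

Call:
jog_arm:
  commands:
    - [[0, 1, 1, 0], [0, 0, 1, 0], [0, 0, 1, 0], [0, 0, 0, 0], [0, 0, 0, 0]]

```text
time_s: 24.95
position: [0.5041, 0.1321, 0.2138]
eef_rot: [[0.069, 0.998, 0.001], [0.998, -0.069, -0.001], [-0.001, 0.001, -1.0]]
force: [0.5, -3.0, -1.2]
finger_gap: 0.0058
```

Call:
jog_arm:
  commands:
    - [[0, 0, 0, 0], [0, 0, 0, 0], [0, 0, 0, 0], [0, 0, 0, 0], [0, 0, -5, 0], [0, 0, -15, 0], [0, 0, -30, 0], [0, 0, -40, 0], [0, 0, -40, 0], [0, 0, -40, 0], [-40, 0, -30, 0], [-40, 0, 0, 0], [-40, 0, 0, 0], [-40, 0, 0, 0], [-40, 0, 0, 0], [-40, 0, 0, 0], [-40, 0, 0, 0], [-40, 0, 0, 0], [-40, 0, 0, 0], [0, 0, 0, 0]]
  hand: 0.4

```text
time_s: 26.62
position: [0.4785, -0.2262, 0.4083]
eef_rot: [[0.074, 0.997, -0.0], [0.997, -0.074, -0.004], [-0.004, -0.0, -1.0]]
force: [0.4, 0.2, -0.3]
finger_gap: 0.0352
```

Call:
jog_arm:
  commands:
    - [[-40, 0, 0, 0], [-40, 0, 0, 0], [-40, 0, 0, 0], [0, 0, 0, 0]]

```text
time_s: 26.95
position: [0.4703, -0.3454, 0.4078]
eef_rot: [[0.073, 0.997, -0.001], [0.997, -0.073, -0.003], [-0.003, -0.001, -1.0]]
force: [0.7, 0.5, -0.6]
finger_gap: 0.0352
```

```bash
python3 -c "
from h import *
p,d,W=tabs('t7')
go(toworld(0.132,.061,.4))
crop(p,200,160,420,330,3.5,'t7c')
"
```

```text
[287. 217.] 71 w [0.6297 0.0385 0.2142] rail [0.1318 0.0615] yaw-rel-deg 0.4 zmax 0.222 ext [0.048 0.008] [ 99. 100.  97.]
[237. 220.] 62 w [0.621  0.1695 0.2138] rail [0.1141 0.1916] yaw-rel-deg -11.0 zmax 0.22 ext [0.049 0.008] [125. 130. 128.]
[211. 260.] 276 w [0.5117 0.2306 0.2272] rail [0.0009 0.2451] yaw-rel-deg 89.8 zmax 0.238 ext [0.107 0.014] [61. 69. 71.]
[321. 250.] 60 w [ 0.543  -0.0521  0.2196] rail [ 0.0515 -0.0349] yaw-rel-deg 5.3 zmax 0.227 ext [0.023 0.015] [130. 129. 123.]
[226. 262.] 75 w [0.5054 0.1899 0.2316] rail [-0.0026  0.204 ] yaw-rel-deg 0.6 zmax 0.239 ext [0.05  0.007] [118. 123. 122.]
[249. 264.] 70 w [0.5011 0.1308 0.2316] rail [-0.0028  0.1448] yaw-rel-deg 0.0 zmax 0.24 ext [0.048 0.006] [106. 110. 109.]
[318. 292.] 102 w [ 0.4346 -0.0444  0.211 ] rail [-0.0572 -0.0347] yaw-rel-deg 91.0 zmax 0.235 ext [0.042 0.025] [116. 121. 120.]
t 27.0 pos [ 0.4705 -0.3422  0.4078] rail [-0.0009 -0.3292] a 85.83 F [-0.5  0.1  0.8] gap 0.03490983754446951
  delta tool mm [390.7 131.3   7.7] turn to rail -0.23
```

View pics/t7c.png

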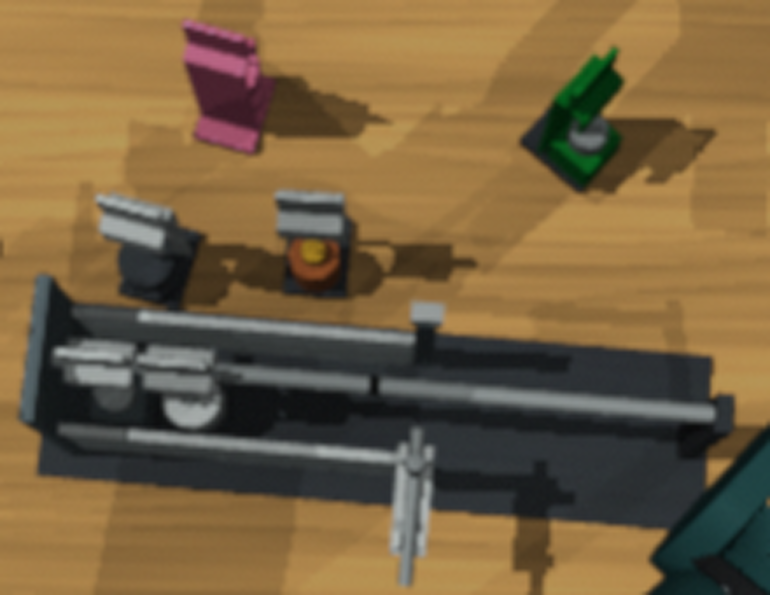

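Both hang at rail y 204 and 145 mm. Next is carrier_3 (copper) at (287,217).

Call:
jog_arm:
  commands:
    - [[30, 10, 0, 0], [30, 10, 0, 0], [30, 10, 0, 0], [30, 10, 0, 0], [30, 10, 0, 0], [30, 10, 0, 0], [30, 10, 0, 0], [30, 10, 0, 0], [30, 10, 0, 0], [30, 10, 0, 0], [30, 10, 0, 0], [30, 10, 0, 0], [30, 11, 0, 0], [0, 0, 30, 0], [0, 0, 30, 0], [0, 0, 0, 0], [0, 0, 0, 0]]
  hand: 0.5

```text
time_s: 28.42
position: [0.6267, 0.0421, 0.3474]
eef_rot: [[0.068, 0.998, -0.004], [0.998, -0.068, 0.001], [0.0, -0.004, -1.0]]
force: [-0.4, 0.7, 1.0]
finger_gap: 0.0438
```

```bash
python3 -c "
from h import *
go([.6307,.038,.1955])
"
```

```text
t 28.42 pos [0.6267 0.0421 0.3474] rail [0.1285 0.0648] a 86.13 F [-0.4  0.7  1. ] gap 0.04376903494239017
  delta tool mm [ -3.9   4.9 151.9] turn to rail 0.06
```

Call:
jog_arm:
  commands:
    - [[-4, 4, 20, 0], [0, 0, 30, 0], [0, 0, 30, 0], [0, 0, 30, 0], [0, 0, 20, 0], [0, 0, 10, 0], [0, 0, 6, 0], [0, 0, 4, 0], [0, 0, 2, 0], [0, 0, 0, 0], [0, 0, 0, 0]]

```text
time_s: 29.33
position: [0.633, 0.0364, 0.1977]
eef_rot: [[0.069, 0.998, 0.002], [0.998, -0.069, 0.0], [0.0, 0.002, -1.0]]
force: [-0.3, 0.2, 0.9]
finger_gap: 0.0442
```

Call:
jog_arm:
  commands:
    - [[0, 0, 0, 0], [0, 0, 0, 0], [0, 0, 0, 0], [0, 0, 0, 0], [0, 0, 0, 0], [0, 0, 0, 0], [0, 0, 0, 0]]
  hand: 0.0

```text
time_s: 29.92
position: [0.632, 0.0365, 0.1963]
eef_rot: [[0.069, 0.998, -0.0], [0.998, -0.069, 0.0], [0.0, -0.0, -1.0]]
force: [-0.4, 0.5, -0.3]
finger_gap: 0.0059
```

Call:
jog_arm:
  commands:
    - [[0, 0, -6, 0], [0, 0, -15, 0], [0, 0, -25, 0], [0, 0, -40, 0], [0, 0, -40, 0], [0, 0, -40, 0], [0, 0, -30, 0], [0, 0, -30, 0], [0, 0, -20, 0], [-20, 0, 0, 0], [-30, 0, 0, 0], [-30, 0, 0, 0], [-30, 0, 0, 0], [-30, 0, 0, 0], [-30, 0, 0, 0], [-25, 0, 0, 0], [-15, 0, 0, 0], [0, 0, 0, 0], [0, 0, 0, 0]]

```text
time_s: 31.5
position: [0.6174, -0.1733, 0.4418]
eef_rot: [[0.07, 0.998, -0.001], [0.998, -0.07, 0.001], [0.001, -0.001, -1.0]]
force: [-0.1, 0.4, -4.5]
finger_gap: 0.0059
```

```bash
python3 -c "
from h import *
go(toworld(0.13,-.15,.267))
p,d,W=look('scene','s8');crop(p,200,100,460,320,3,'s8c')
"
```

```text
t 31.5 pos [ 0.6174 -0.1733  0.4418] rail [ 0.1341 -0.1507] a 85.98 F [-0.1  0.4 -4.5] gap 0.005920236427527194
  delta tool mm [  0.4  -3.8 174.8] turn to rail -0.09
```

View pics/s8c.png

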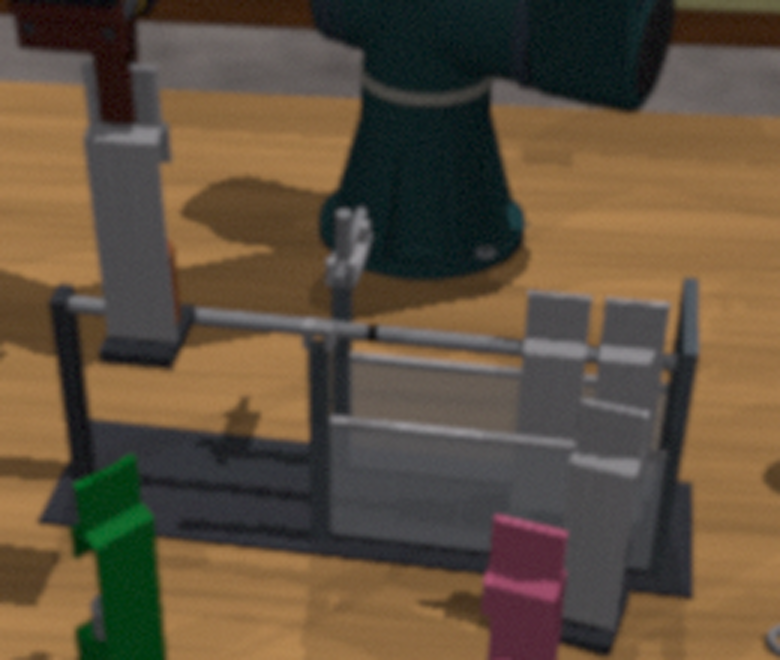

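The carrier is held upright over the loading side. Lower, bring it in, lower onto the rail.

Call:
jog_arm:
  commands:
    - [[0, 0, 15, 0], [0, 0, 30, 0], [0, 0, 30, 0], [0, 0, 30, 0], [0, 0, 30, 0], [0, 0, 20, 0], [0, 0, 12, 0], [0, 0, 6, 0], [0, -2, 1, 0], [0, 0, 0, 0]]

```text
time_s: 32.38
position: [0.6161, -0.1726, 0.2693]
eef_rot: [[0.068, 0.998, 0.001], [0.998, -0.068, -0.0], [-0.0, 0.001, -1.0]]
force: [0.2, -0.3, -4.3]
finger_gap: 0.006
```

Call:
jog_arm:
  commands:
    - [[0, -10, 0, 0], [0, -17, 0, 0], [0, -20, 0, 0], [0, -20, 0, 0], [0, -20, 0, 0], [0, -20, 0, 0], [0, -16, 0, 0], [0, -8, 0, 0], [0, -2, 0, 0], [0, 0, 0, 0], [0, 0, 0, 0]]

```text
time_s: 33.3
position: [0.4842, -0.1643, 0.2691]
eef_rot: [[0.069, 0.998, 0.002], [0.998, -0.069, -0.001], [-0.001, 0.002, -1.0]]
force: [0.0, -0.3, -3.5]
finger_gap: 0.0059
```

```bash
python3 -c "
from h import *
go(toworld(0,-.15,.217))
"
```

```text
t 33.3 pos [ 0.4842 -0.1643  0.2691] rail [ 0.0006 -0.1508] a 86.04 F [ 0.  -0.3 -3.5] gap 0.00585606401203885
  delta tool mm [ 0.8 -0.7 52.1] turn to rail -0.02
```

Call:
jog_arm:
  commands:
    - [[0, -1, 6, 0], [0, 0, 10, 0], [0, 0, 10, 0], [0, 0, 8, 0], [0, 0, 7, 0], [0, 0, 5, 0], [0, 0, 3, 0], [0, 0, 3, 0], [0, 0, 0, 0], [0, 0, 0, 0]]

```text
time_s: 34.13
position: [0.4822, -0.1638, 0.2165]
eef_rot: [[0.069, 0.998, 0.0], [0.998, -0.069, 0.0], [0.0, 0.0, -1.0]]
force: [-0.1, -0.9, -4.7]
finger_gap: 0.0061
```

Call:
jog_arm:
  commands:
    - [[8, 0, 0, 0], [15, 0, 0, 0], [20, 0, 0, 0], [20, 0, 0, 0], [20, 0, 0, 0], [20, 0, 0, 0], [20, 0, 0, 0], [20, 0, 0, 0], [20, 0, 0, 0], [20, 0, 0, 0], [20, 0, 0, 0], [15, 0, 0, 0], [10, 0, 0, 0], [6, 0, 0, 0], [4, 0, 0, 0], [0, 0, 0, 0], [0, 0, 0, 0]]

```text
time_s: 35.55
position: [0.4984, 0.0733, 0.2164]
eef_rot: [[0.069, 0.998, 0.0], [0.998, -0.069, -0.0], [-0.0, 0.0, -1.0]]
force: [0.3, 1.1, -5.1]
finger_gap: 0.0053
```

```bash
python3 -c "
from h import *
go(toworld(0,.087,.2140))
"
```

```text
t 35.55 pos [0.4984 0.0733 0.2164] rail [-0.0016  0.0871] a 86.05 F [ 0.3  1.1 -5.1] gap 0.005299012170080259
  delta tool mm [-0.1  1.6  2.4] turn to rail -0.01
```

Call:
jog_arm:
  commands:
    - [[0, 1, 1, 0], [0, 0, 1, 0], [0, 0, 1, 0], [0, 0, 0, 0], [0, 0, 0, 0]]

```text
time_s: 35.97
position: [0.5006, 0.0729, 0.2143]
eef_rot: [[0.069, 0.998, 0.003], [0.998, -0.069, -0.001], [-0.0, 0.003, -1.0]]
force: [0.5, -1.5, 5.3]
finger_gap: 0.006
```

Call:
jog_arm:
  commands:
    - [[0, 0, 0, 0], [0, 0, 0, 0], [0, 0, 0, 0], [0, 0, 0, 0], [0, 0, -5, 0], [0, 0, -15, 0], [0, 0, -30, 0], [0, 0, -40, 0], [0, 0, -40, 0], [0, 0, -40, 0], [-40, 0, -30, 0], [-40, 0, 0, 0], [-40, 0, 0, 0], [-40, 0, 0, 0], [-40, 0, 0, 0], [-40, 0, 0, 0], [-40, 0, 0, 0], [-40, 0, 0, 0], [-40, 0, 0, 0], [0, 0, 0, 0]]
  hand: 0.4

```text
time_s: 37.63
position: [0.4743, -0.2855, 0.4079]
eef_rot: [[0.074, 0.997, -0.001], [0.997, -0.074, -0.003], [-0.003, -0.001, -1.0]]
force: [-0.7, -1.0, -0.0]
finger_gap: 0.0349
```

```bash
python3 -c "
from h import *
p,d,W=tabs('t9')
go(toworld(0.114,.191,.4))
crop(p,200,160,420,330,3.5,'t9c')
"
```

```text
[237. 220.] 63 w [0.6209 0.1698 0.2143] rail [0.114  0.1919] yaw-rel-deg -10.4 zmax 0.222 ext [0.048 0.007] [116. 120. 118.]
[211. 260.] 279 w [0.5118 0.2307 0.2265] rail [0.001  0.2451] yaw-rel-deg 89.7 zmax 0.237 ext [0.106 0.014] [59. 67. 69.]
[321. 250.] 61 w [ 0.543  -0.0522  0.2199] rail [ 0.0515 -0.0349] yaw-rel-deg 2.8 zmax 0.226 ext [0.023 0.014] [125. 126. 120.]
[226. 262.] 75 w [0.5054 0.1899 0.2318] rail [-0.0026  0.204 ] yaw-rel-deg 0.5 zmax 0.243 ext [0.049 0.007] [109. 113. 112.]
[249. 264.] 74 w [0.5013 0.1307 0.2321] rail [-0.0026  0.1447] yaw-rel-deg -0.2 zmax 0.242 ext [0.049 0.007] [101. 105. 104.]
[271. 266.] 75 w [0.4981 0.0744 0.23  ] rail [-0.002   0.0883] yaw-rel-deg 0.1 zmax 0.241 ext [0.049 0.007] [100. 104. 103.]
[318. 292.] 109 w [ 0.4349 -0.0447  0.2106] rail [-0.0569 -0.0348] yaw-rel-deg 89.1 zmax 0.245 ext [0.041 0.026] [115. 120. 119.]
t 37.68 pos [ 0.4745 -0.2822  0.4079] rail [-0.0011 -0.2691] a 85.78 F [ 0.4  1.1 -0.6] gap 0.035296283226220866
  delta tool mm [460.7 112.8   7.7] turn to rail -0.28
```

View pics/t9c.png

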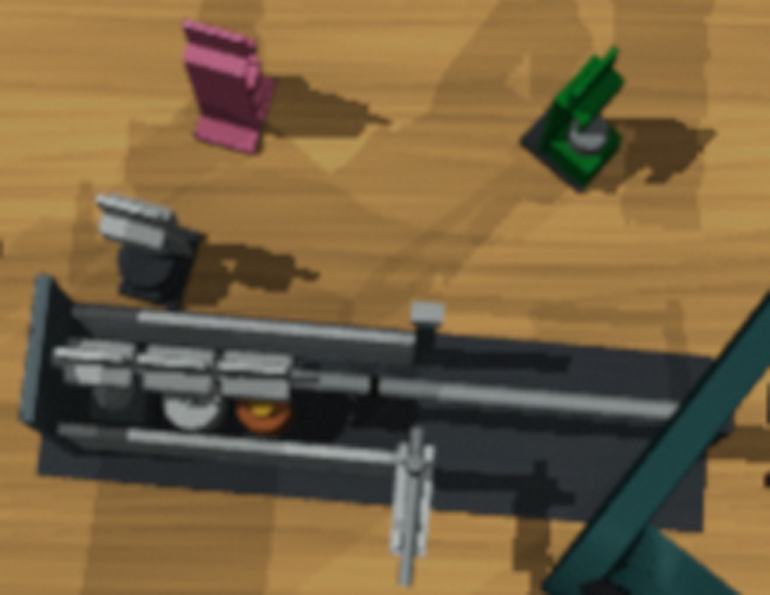

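Call:
jog_arm:
  commands:
    - [[30, 8, 0, 0], [30, 8, 0, 0], [30, 8, 0, 0], [30, 8, 0, 0], [30, 8, 0, 0], [30, 8, 0, 0], [30, 8, 0, 0], [30, 8, 0, 0], [30, 8, 0, 0], [30, 8, 0, 0], [30, 8, 0, 0], [30, 8, 0, 0], [30, 8, 0, 0], [30, 8, 0, 0], [36, 4, 0, 0], [0, 0, 20, 5], [0, 0, 20, 5], [0, 0, 20, 0], [0, 0, 0, 0], [0, 0, 0, 0]]
  hand: 0.5

```text
time_s: 39.35
position: [0.6208, 0.169, 0.3478]
eef_rot: [[0.239, 0.971, -0.003], [0.971, -0.239, 0.0], [-0.001, -0.003, -1.0]]
force: [0.1, 0.0, -0.1]
finger_gap: 0.0441
```

```bash
python3 -c "
from h import *
go([.622,.169,.1955])
"
```

```text
t 39.35 pos [0.6208 0.169  0.3478] rail [0.1139 0.1911] a 76.15 F [ 0.1  0.  -0.1] gap 0.04410124920252549
  delta tool mm [  0.4   1.6 152.3] turn to rail -9.91
```

Call:
jog_arm:
  commands:
    - [[0, 1, 20, 0.5], [0, 0, 30, 0], [0, 0, 30, 0], [0, 0, 30, 0], [0, 0, 20, 0], [0, 0, 10, 0], [0, 0, 6, 0], [0, 0, 4, 0], [0, 0, 2, 0], [0, 0, 0, 0], [0, 0, 0, 0]]

```text
time_s: 40.27
position: [0.624, 0.168, 0.1978]
eef_rot: [[0.249, 0.968, 0.002], [0.968, -0.249, 0.0], [0.001, 0.002, -1.0]]
force: [-0.1, 1.0, -0.7]
finger_gap: 0.0438
```

Call:
jog_arm:
  commands:
    - [[0, 0, 0, 0], [0, 0, 0, 0], [0, 0, 0, 0], [0, 0, 0, 0], [0, 0, 0, 0], [0, 0, 0, 0], [0, 0, 0, 0]]
  hand: 0.0

```text
time_s: 40.85
position: [0.6229, 0.1677, 0.1962]
eef_rot: [[0.249, 0.968, -0.001], [0.968, -0.249, -0.0], [-0.0, -0.001, -1.0]]
force: [-0.4, 1.1, -2.7]
finger_gap: 0.0058
```

Call:
jog_arm:
  commands:
    - [[0, 0, -6, 0], [0, 0, -15, 0], [0, 0, -25, 0], [0, 0, -40, 0], [0, 0, -40, 0], [0, 0, -40, 0], [0, 0, -30, 0], [0, 0, -30, 0], [0, 0, -30, 0], [0, 0, -10, -5.2], [0, 0, 0, -5.2], [0, 0, 0, 0], [0, 0, 0, 0]]

```text
time_s: 41.93
position: [0.6227, 0.1677, 0.4615]
eef_rot: [[0.073, 0.997, -0.002], [0.997, -0.073, -0.0], [-0.0, -0.002, -1.0]]
force: [-0.5, 1.7, -4.9]
finger_gap: 0.0062
```

```bash
python3 -c "
from h import *
go(toworld(0.13,-.15,.267))
p,d,W=look('scene','s10');crop(p,200,100,460,320,3,'s10c')
"
```

```text
t 41.93 pos [0.6227 0.1677 0.4615] rail [0.1159 0.1899] a 85.8 F [-0.5  1.7 -4.9] gap 0.006237478743275657
  delta tool mm [-339.7   16.1  194.6] turn to rail -0.27
```

View pics/s10c.png

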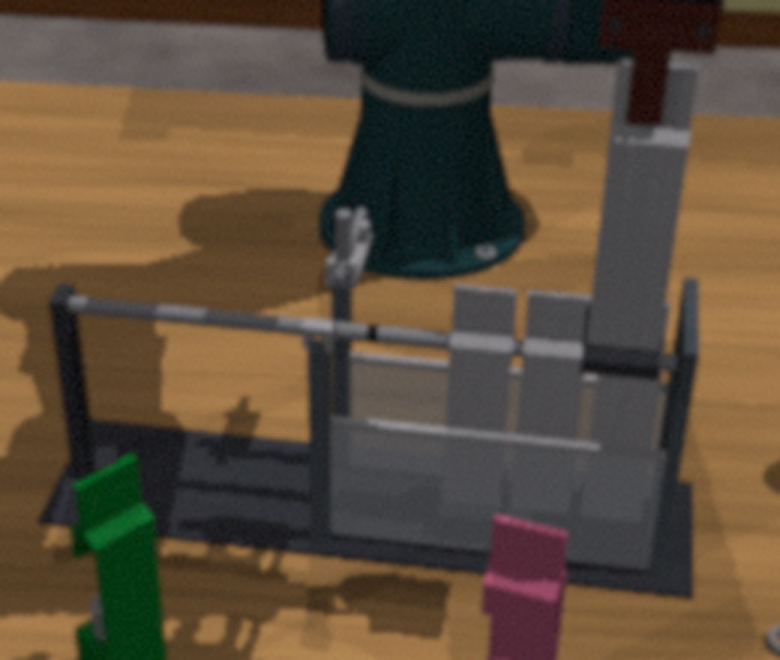

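Call:
jog_arm:
  commands:
    - [[-12, 2, 0, -0.3], [-25, 2, 0, 0], [-30, 2, 0, 0], [-30, 2, 0, 0], [-30, 2, 0, 0], [-30, 2, 0, 0], [-30, 2, 0, 0], [-30, 0, 0, 0], [-30, 0, 0, 0], [-30, 0, 0, 0], [-30, 0, 0, 0], [-20, 0, 10, 0], [-10, 0, 25, 0], [-3, 0, 30, 0], [0, 0, 30, 0], [0, 0, 30, 0], [0, 0, 30, 0], [0, 0, 20, 0], [0, 0, 12, 0], [0, 0, 6, 0]]

```text
time_s: 43.65
position: [0.6133, -0.1726, 0.2667]
eef_rot: [[0.067, 0.998, -0.004], [0.998, -0.067, 0.001], [0.001, -0.004, -1.0]]
force: [-0.2, -0.0, -4.4]
finger_gap: 0.0061
```

Call:
jog_arm:
  commands:
    - [[0, 0, 1, 0], [0, 0, 0, 0], [0, 0, 0, 0]]

```text
time_s: 43.9
position: [0.6159, -0.1729, 0.27]
eef_rot: [[0.066, 0.998, 0.003], [0.998, -0.066, -0.001], [-0.001, 0.003, -1.0]]
force: [0.4, 0.1, -5.0]
finger_gap: 0.0061
```

```bash
python3 -c "
from h import *
go(toworld(0,-.15,.267))
"
```

```text
t 43.9 pos [ 0.6159 -0.1729  0.27  ] rail [ 0.1325 -0.1504] a 86.24 F [ 0.4  0.1 -5. ] gap 0.006051983529608168
  delta tool mm [   0.8 -132.5    2.7] turn to rail 0.18
```

Call:
jog_arm:
  commands:
    - [[0, -10, 0, 0.2], [0, -17, 0, 0], [0, -20, 0, 0], [0, -20, 0, 0], [0, -20, 0, 0], [0, -20, 0, 0], [0, -16, 0, 0], [0, -8, 0, 0], [0, -2, 0, 0], [0, 0, 0, 0], [0, 0, 0, 0]]

```text
time_s: 44.82
position: [0.4833, -0.1637, 0.2691]
eef_rot: [[0.069, 0.998, 0.002], [0.998, -0.069, -0.001], [-0.001, 0.002, -1.0]]
force: [-0.2, -0.0, -4.7]
finger_gap: 0.0062
```

```bash
python3 -c "
from h import *
go(toworld(0,-.15,.217))
"
```

```text
t 44.82 pos [ 0.4833 -0.1637  0.2691] rail [-0.0004 -0.1503] a 86.04 F [-0.2 -0.  -4.7] gap 0.006153618403193156
  delta tool mm [ 0.3  0.3 52.1] turn to rail -0.02
```

Call:
jog_arm:
  commands:
    - [[0, 0, 6, 0], [0, 0, 10, 0], [0, 0, 10, 0], [0, 0, 8, 0], [0, 0, 7, 0], [0, 0, 5, 0], [0, 0, 3, 0], [0, 0, 3, 0], [0, 0, 0, 0], [0, 0, 0, 0]]

```text
time_s: 45.65
position: [0.4823, -0.1633, 0.2165]
eef_rot: [[0.069, 0.998, 0.0], [0.998, -0.069, 0.0], [0.0, 0.0, -1.0]]
force: [-0.5, -0.4, -4.8]
finger_gap: 0.0057
```

Call:
jog_arm:
  commands:
    - [[8, 0, 0, 0], [15, 0, 0, 0], [20, 0, 0, 0], [20, 0, 0, 0], [20, 0, 0, 0], [20, 0, 0, 0], [20, 0, 0, 0], [20, 0, 0, 0], [15, 0, 0, 0], [10, 0, 0, 0], [8, 0, 0, 0], [5, 0, 0, 0], [0, 0, 0, 0], [0, 0, 0, 0]]

```text
time_s: 46.82
position: [0.4947, 0.0169, 0.2164]
eef_rot: [[0.068, 0.998, 0.0], [0.998, -0.068, -0.001], [-0.001, 0.0, -1.0]]
force: [-1.1, 0.0, -4.5]
finger_gap: 0.0058
```

```bash
python3 -c "
from h import *
go(toworld(0,.032,.2140))
"
```

```text
t 46.82 pos [0.4947 0.0169 0.2164] rail [-0.0014  0.0307] a 86.07 F [-1.1  0.  -4.5] gap 0.005825830797812039
  delta tool mm [1.3 1.4 2.4] turn to rail 0.01
```

Call:
jog_arm:
  commands:
    - [[2, 1, 0.5, 0], [2, 0, 1, 0], [2, 0, 1, 0], [0, 0, 0, 0], [0, 0, 0, 0]]

```text
time_s: 47.23
position: [0.4968, 0.0219, 0.2143]
eef_rot: [[0.069, 0.998, 0.001], [0.998, -0.069, -0.002], [-0.002, 0.002, -1.0]]
force: [0.7, -5.9, -1.6]
finger_gap: 0.006
```

Call:
jog_arm:
  commands:
    - [[0, 0, 0, 0], [0, 0, 0, 0], [0, 0, 0, 0], [0, 0, 0, 0], [0, 0, -5, 0], [0, 0, -15, 0], [0, 0, -30, 0], [0, 0, -40, 0], [0, 0, -40, 0], [0, 0, -40, 0], [-40, 0, -30, 0], [-40, 0, 0, 0], [-40, 0, 0, 0], [-40, 0, 0, 0], [-40, 0, 0, 0], [-40, 0, 0, 0], [-40, 0, 0, 0], [0, 0, 0, 0]]
  hand: 0.4

```text
time_s: 48.73
position: [0.4766, -0.256, 0.4087]
eef_rot: [[0.074, 0.997, -0.0], [0.997, -0.074, -0.003], [-0.003, -0.0, -1.0]]
force: [0.2, -0.2, 0.9]
finger_gap: 0.0349
```

```bash
python3 -c "
from h import *
p,d,W=tabs('t11')
go(toworld(-.0628,-.035,.4))
crop(p,200,160,420,330,3.5,'t11c')
p,d,W=look('scene','s11');crop(p,200,100,460,320,3,'s11c')
"
```

```text
[211. 260.] 272 w [0.5118 0.2307 0.2273] rail [0.0009 0.2451] yaw-rel-deg 89.8 zmax 0.237 ext [0.106 0.014] [58. 66. 68.]
[321. 250.] 62 w [ 0.5428 -0.0523  0.2207] rail [ 0.0513 -0.035 ] yaw-rel-deg 0.7 zmax 0.23 ext [0.023 0.015] [121. 122. 117.]
[226. 262.] 75 w [0.5054 0.1896 0.2313] rail [-0.0026  0.2037] yaw-rel-deg 0.1 zmax 0.239 ext [0.05  0.007] [104. 109. 107.]
[249. 264.] 73 w [0.5013 0.1307 0.2318] rail [-0.0027  0.1446] yaw-rel-deg 0.1 zmax 0.241 ext [0.049 0.007] [ 99. 103. 102.]
[281. 266.] 150 w [0.4966 0.0503 0.231 ] rail [-0.0018  0.0642] yaw-rel-deg 0.9 zmax 0.238 ext [0.1   0.006] [ 96. 100.  99.]
[318. 292.] 104 w [ 0.4353 -0.0442  0.2117] rail [-0.0565 -0.0344] yaw-rel-deg 87.7 zmax 0.244 ext [0.042 0.026] [112. 117. 116.]
t 48.78 pos [ 0.4768 -0.2527  0.4087] rail [-0.0008 -0.2396] a 85.77 F [ 0.2  1.1 -0.6] gap 0.0352127566394488
  delta tool mm [204.2 -63.    8.6] turn to rail -0.29
```

View pics/t11c.png

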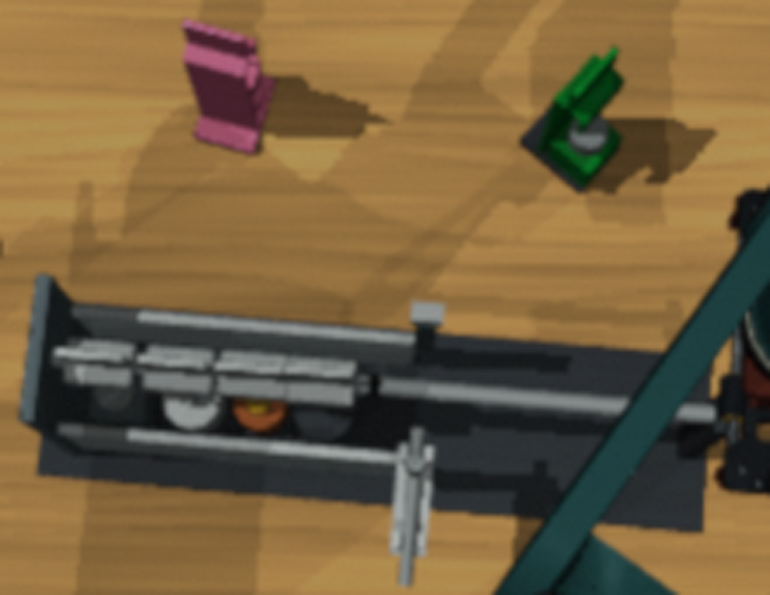

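View pics/s11c.png

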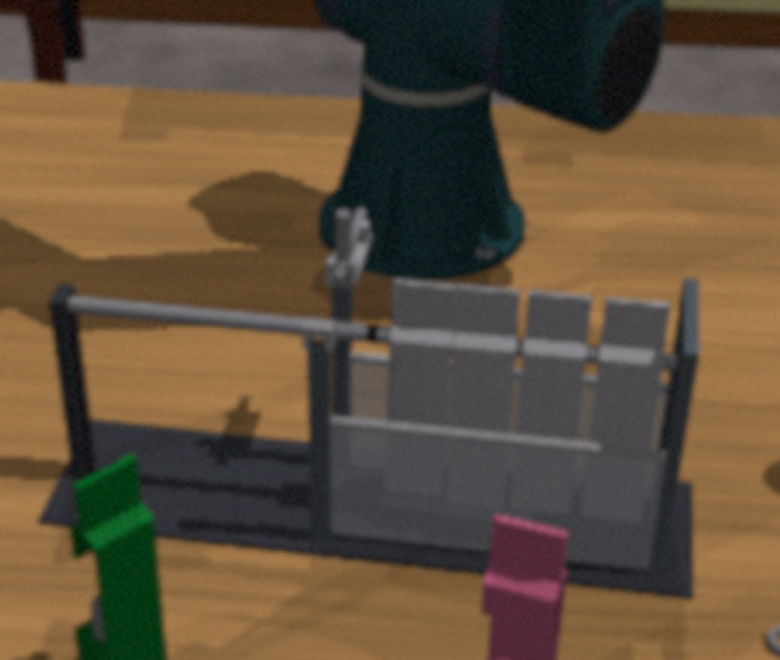

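All four hang past the band, at rail y ≈ 37, 91, 145 and 204 mm. Next I shoot the bolt home.

Call:
jog_arm:
  commands:
    - [[20, -6, 0, -0.3], [30, -9, 0, 0], [30, -9, 0, 0], [30, -9, 0, 0], [30, -10, 0, 0], [30, -10, 0, 0], [24, -8, 0, 0], [10, -2, 0, 0], [0, 0, 20, 0], [0, 0, 30, 0], [0, 0, 30, 0], [0, 0, 0, 0], [0, 0, 0, 0]]

```text
time_s: 49.92
position: [0.4265, -0.0411, 0.3283]
eef_rot: [[0.063, 0.998, -0.003], [0.998, -0.063, 0.001], [0.001, -0.003, -1.0]]
force: [0.0, 0.4, 1.7]
finger_gap: 0.0347
```

```bash
python3 -c "
from h import *
go(toworld(-.0620,-.035,.244))
"
```

```text
t 49.92 pos [ 0.4265 -0.0411  0.3283] rail [-0.0655 -0.0319] a 86.41 F [0.  0.4 1.7] gap 0.034745145658516406
  delta tool mm [-3.2  3.7 84.3] turn to rail 0.34
```

Call:
jog_arm:
  commands:
    - [[-3, 3, 10, 0.3], [0, 0, 20, 0], [0, 0, 20, 0], [0, 0, 12, 0], [0, 0, 10, 0], [0, 0, 6, 0], [0, 0, 4, 0], [0, 0, 1, 0], [0, 0, 0, 0], [0, 0, 0, 0]]

```text
time_s: 50.75
position: [0.4309, -0.0453, 0.2466]
eef_rot: [[0.069, 0.998, 0.001], [0.998, -0.069, -0.0], [-0.0, 0.001, -1.0]]
force: [-0.5, 0.2, -0.1]
finger_gap: 0.0353
```

Call:
jog_arm:
  commands:
    - [[0, 0, 0, 0], [0, 0, 0, 0], [0, 0, 0, 0], [0, 0, 0, 0], [0, 0, 0, 0], [0, 0, 0, 0]]
  hand: 0.05
  squeeze: 20

```text
time_s: 51.25
position: [0.4303, -0.045, 0.2461]
eef_rot: [[0.069, 0.998, 0.0], [0.998, -0.069, 0.0], [0.0, 0.0, -1.0]]
force: [0.3, 0.4, 2.2]
finger_gap: 0.0136
```

```bash
python3 -c "
from h import *
go(toworld(.0275,-.035,.244))
"
```

```text
t 51.25 pos [ 0.4303 -0.045   0.2461] rail [-0.0614 -0.0355] a 86.05 F [0.3 0.4 2.2] gap 0.01357331241584824
  delta tool mm [ 0.6 88.9  2.1] turn to rail -0.01
```

Call:
jog_arm:
  commands:
    - [[0, 4, 0, 0], [0, 8, 0, 0], [0, 10, 0, 0], [0, 10, 0, 0], [0, 10, 0, 0], [0, 10, 0, 0], [0, 10, 0, 0], [0, 10, 0, 0], [0, 8, 0, 0], [0, 4, 0, 0], [0, 3, 0, 0], [0, 2, 0, 0], [0, 1, 0, 0], [0, 0, 0, 0], [0, 0, 0, 0], [0, 0, 0, 0]]

```text
time_s: 52.58
position: [0.52, -0.0513, 0.246]
eef_rot: [[0.069, 0.998, -0.002], [0.998, -0.069, -0.0], [-0.0, -0.002, -1.0]]
force: [-6.0, -0.4, 9.8]
finger_gap: 0.0134
```

```bash
python3 -c "
from h import *
go(toworld(.0275,-.035,.244))
"
```

```text
t 52.58 pos [ 0.52   -0.0513  0.246 ] rail [ 0.0286 -0.0357] a 86.06 F [-6.  -0.4  9.8] gap 0.013428646626766018
  delta tool mm [ 0.7 -1.1  2. ] turn to rail -0.0
```

Moved 90 mm with 6 N of resistance, so the bolt is at its end. Release and clear.

Call:
jog_arm:
  commands:
    - [[0, 0, 0, 0], [0, 0, 0, 0], [0, 0, 0, 0], [0, 0, 0, 0], [0, 0, -5, 0], [0, 0, -20, 0], [0, 0, -30, 0], [0, 0, -40, 0], [0, 0, -40, 0], [0, 0, -30, 0], [-40, 0, 0, 0], [-40, 0, 0, 0], [-40, 0, 0, 0], [-40, 0, 0, 0], [-40, 0, 0, 0], [-40, 0, 0, 0], [-40, 0, 0, 0], [0, 0, 0, 0], [0, 0, 0, 0]]
  hand: 0.35

```text
time_s: 54.17
position: [0.5003, -0.3326, 0.4104]
eef_rot: [[0.072, 0.997, -0.0], [0.997, -0.072, 0.001], [0.001, -0.001, -1.0]]
force: [0.6, 0.6, -0.2]
finger_gap: 0.0303
```

```bash
python3 -c "
from h import *
p,d,W=tabs('t12')
m=(W[...,2]>.235)&(W[...,2]<.28);m[:,:305]=0;m[:,340:]=0;m[:240]=0;m[340:]=0
print('knob',torail(W[m]).mean(0), m.sum())
crop(p,130,160,500,330,2.1,'t12c')
p,d,W=look('scene','s12');crop(p,200,100,460,320,3,'s12c')
s=observe();print(s['force'],s['time_s'])
"
```

```text
[211. 260.] 276 w [0.5107 0.2307 0.2266] rail [-1.000e-04  2.451e-01] yaw-rel-deg 89.9 zmax 0.235 ext [0.106 0.014] [61. 69. 70.]
[321. 250.] 62 w [ 0.5427 -0.0521  0.2192] rail [ 0.0512 -0.0349] yaw-rel-deg 7.6 zmax 0.227 ext [0.024 0.017] [132. 132. 127.]
[318. 283.] 220 w [ 0.4587 -0.0458  0.2107] rail [-0.033  -0.0343] yaw-rel-deg 89.8 zmax 0.244 ext [0.101 0.026] [117. 122. 122.]
[226. 262.] 75 w [0.5055 0.1898 0.2311] rail [-0.0025  0.204 ] yaw-rel-deg 0.7 zmax 0.239 ext [0.05  0.007] [119. 124. 123.]
[249. 264.] 72 w [0.5012 0.1307 0.2326] rail [-0.0027  0.1447] yaw-rel-deg 0.2 zmax 0.237 ext [0.049 0.007] [104. 108. 107.]
[281. 266.] 153 w [0.4966 0.0504 0.2316] rail [-0.0019  0.0643] yaw-rel-deg 0.9 zmax 0.24 ext [0.101 0.007] [101. 105. 104.]
knob [ 0.02688324 -0.03482619] 31
[-0.07360595 -0.6583805  -0.64898841] 54.2667
```

View pics/t12c.png

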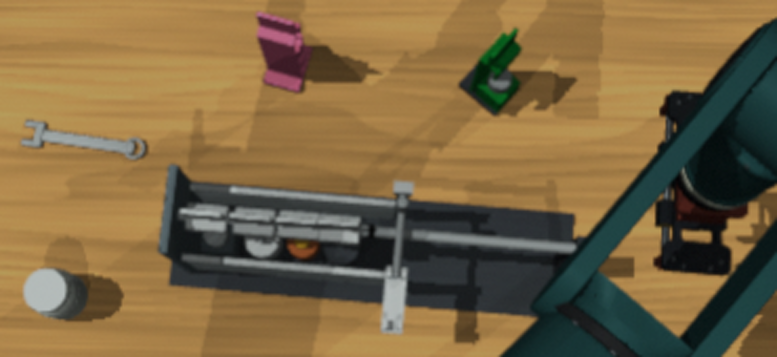

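View pics/s12c.png

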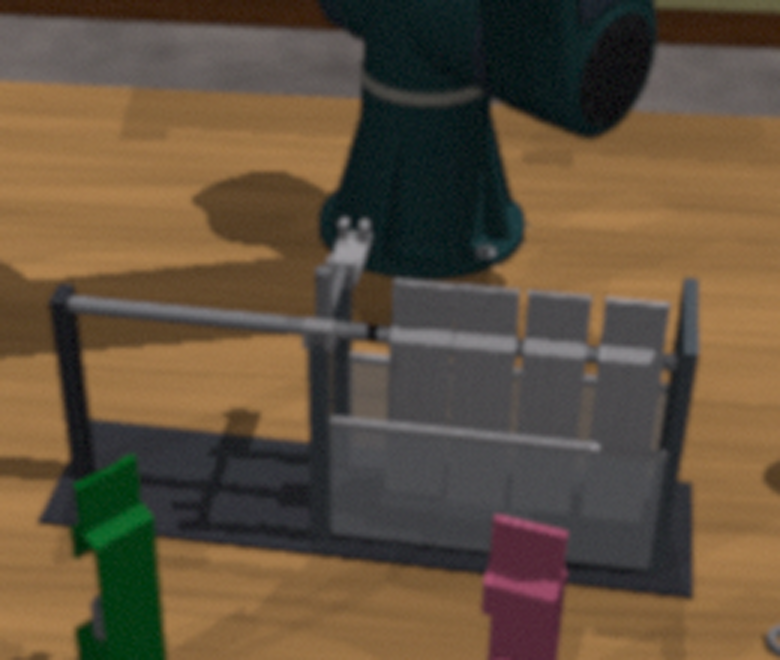

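The knob is at rail x +26.9 mm (shut is 27.5). All four carriers hang upright past the band, and the arm is clear. Handing in.

```bash
python3 -c "
from rig import *
print(close_job())"
```

```text
the job is handed in; nothing more can be done
None
```

I drew the bolt right back, hung all four carriers and slid each through the gate past the black band. I then shot the bolt home and handed in at about 54 s of the 210 s allowed; no verdict was reported.

Last checks, from the depth images:
- **Carriers:** their centres are at rail y of about 37, 91, 145 and 204 mm, where at least 22 mm is needed. All are within 3 mm of the rail line, with tab tops at about 232 mm, as expected for a hung carrier. The 37 and 91 mm values come from two touching tabs measured as one and split by the known spacing.
- **Bolt:** the knob is at rail x +26.9 mm, against 27.5 mm when fully shut, so it is about 0.6 mm from home. When drawn it measured −63 mm (nominal −62.5).
- **Bystanders and look-alikes:** I never touched the jar, the bowl, the spanner or the pink and green look-alikes. All but the bowl are in the final top picture. I did not re-measure any of their positions.

carrier_2 was knocked about 4–5 cm during the run, so I measured it again before grasping it. No check failed or disagreed.

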